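Case up the cured control boards

ROBOT

A 6-joint arm with a two-finger parallel gripper is mounted at the origin on a cart in front of the work surface, level with it; the furniture and walls round the work are solid. World frame = base frame: x ahead of the robot, y to its left, z up, the work surface at z = 0. Lengths are in m, angles in rad, forces in N, time in s.
With the tool pointing down it reaches from about 0.35 to 0.775 m from the base axis. Payload 5.5 kg.
Tool frame: the origin (TCP) lies at the very end of the fingers, on their centre line; the grasp point (between the pads) lies 19 mm behind it; z points along the fingers, y is the line along which they close (so a half turn about z gives the same grasp; the last joint's range is limited). The gripper opens to 85 mm and grips with 20 to 120 N. Pads are 22 mm wide; open, the fingers measure 114 mm over their backs; the gripper's body (76 mm by 85 mm) begins 54 mm behind the grasp point. The pads swing forward as they close: fully open they stand 13 mm farther back than shut.
Start: joints at [1.07, 0.313, 0.046, 1.304, 0, 1.431], TCP at [0.203, 0.538, 0.231] pointing down, gripper open.
Joint ranges: [-2.76, 2.76], [-0.86, 1.69], [-1.03, 1.26], [-2.2, 2.34], [-1.47, 1.5], [-3.14, 3.14]. Speed limits (rad/s): [2.57, 2.57, 3.14, 3.14, 3.14, 3.14].

INTERFACE

Orientations are given as a unit quaternion [w, x, y, z].
In Python, from workcell import env, cams, ticket, spotter gives the robot as it stands.
- The arm moves only by the tool jog_arm, never from a script. Its argument "increments" is a list that holds one entry, the list of rows, each a list of 7 numbers: the shift along the tool's x, y, z in units of 0.25 m (1.0 is 0.25 m), then the turn, a rotation vector about the tool's x, y, z in units of 180 degrees (1.0 is 180 degrees), then the closure in counts, from 0 (fully open) to 255 (shut). A call has 1 to 20 rows; each row shifts and turns the commanded pose from where the row before left it, along the tool's axes as they then stand; what a row does not reach is not made up. A row lasts 1/10 s, in which the tool goes at most 50 mm and 8.59 degrees, less where a joint would pass 70% of its speed; a pose out of reach is approached as far as the arm can. A call with a number of a shift or a turn outside -1 to 1 is refused whole. A call with a gripper value outside its range is refused whole. The fingers move at their own pace and stop on an object; "force" is the grip in N (left out, the last holds). Time passes only in rows, so rows that do not move let the fingers close. It gives the time, the measured TCP pose, the force, the opening and the grip force at its end, in the units of the state.
- env.get_state(): the state, without advancing time (a new reading comes with each control period).
- cams.read_camera(name): name is "side" or "top" or "wrist"; returns a dict with "pixels" (420x560x3 uint8, red, green, blue), "fx", "fy", "cx", "cy" (pixels), "xyz" and "attitude" of the camera in the world; the wrist camera has in their place "mount" (4x4, takes a point from camera to tool coordinates, whose origin is the TCP and whose axes are the flange's). Camera axes: x right, y down, z forward; pixel columns grow to the right and rows downward; lengths in m; the calibration is good to about 2 mm. A picture is of the moment at which its call begins: read the wrist's pose just before it. There is no depth.
- ticket.hand_in(): hands the job in; it is judged then, once.
Trained networks look in the newest picture that a camera, given by its name, has taken for a name from the list of things; names that differ only in an ending like _2 or _b are one class to them, and where a whole thing is asked for, a point or a joint stands for the part that bears it (a point fixed in the world has none). Each returns a list of dicts, best first, with "conf" (0 to 1); they miss things now and then, are a little off and sometimes report something else, mostly with a low value. They report only what shows in the picture. A call takes as long as a camera call.
- spotter.find_in(target, camera): "uv" ([column, row] in pixels, amid what is visible of it).
- spotter.cut_out(target, camera): "region" (420x560 bool, what is visible of it) and "uv" ([column, row] in pixels, amid what is visible of it).
- spotter.landmark_of(target, camera): "uv" ([column, row] in pixels: a listed point, or the origin of a listed thing).
The state is a dict: "clock": time; "joint_pos": joint angles; "qvel": joint speeds; "tau": joint torques, N m; "tcp_pos": TCP position; "orientation": TCP orientation; "wrist_force": force on the tool from outside, world axes, zero at the start; "ft_torque": the same for the moment, N m; "finger_gap": finger opening in m; "grip_force": force on a finger pad.
Only numpy, scipy, OpenCV 4.12 (cv2) and the standard library are available. Lean on these libraries where they do the work, as an engineer would, in place of code of your own. Each camera call takes 0.05 s, during which the arm holds its last target. There are 200 camera calls.

TASK

The coated control boards in the slotted curing rack are dry: pull each one straight up out of its slot (the terminal strip along its top edge is there to hold it by) and lower it into the guides of a module case of its own until it stands on the case's floor. Then close every case that holds a board with a cover taken from the top of the spring dispenser, seated all round on the case's rim. A case without a board stays open, spare covers stay in the dispenser, and the tools and the grease tube lying about are left alone.

Things in the scene. Friction and masses are not known exactly. Their poses are not given: they have to be found in the camera images.
- board1_grip (a point): Green circuit board standing on edge in the slotted rack. Point: centre of the black terminal strip along its top edge, the part to grip: 56 mm long (x), 12 thick (y), 20 high (z). x runs along its top edge, y is the board's normal, z up. Board 3 mm thick, 82 wide (x); its lower edge is 90 mm below the point, lower corners cut at 45 degrees by 10 mm. 0.09 kg.
- board2_grip (a point): Another board, same shape and point as board1 (only 3 or 4 of the 4 boards are there). On each board relays stand out 10 mm from the -y face, over the middle 52 mm of its width, 29 to 65 mm above the lower edge; nothing else stands out below the strip.
- board3_grip (a point): Another board, same shape and point as board1; may be absent.
- board4_grip (a point): Another board, same shape and point as board1; may be absent.
- case1_floor (a point): Loose grey module case, open on top, 104 (x, long way) by 56 (y) mm, 0.45 kg. Point: centre of its inner floor, 4 mm above the bench. Its outer walls end in a level shoulder 70 mm above the point; inside that a thin collar, drawn in 2 mm at its top, stands up 8 mm more; opening 88 by 40 mm.
- case2_floor (a point): Another case, same shape and point as case1. A board goes in upright with its plane along the case's x, either face to either side: at each end a groove 7 mm wide on the middle line guides its side edge, with a mouth flared to 23 mm, 64 mm above the point. Seated, the board stands on the floor and its strip stands out 18 mm above the collar.
- case3_floor (a point): Another case, same shape and point as case1.
- case4_floor (a point): Another case, same shape and point as case1.
- cover1_mid (a point): Top one of five grey covers stacked in the spring dispenser: a hollow hood open below, 104 (x) by 56 (y) by 32 (z) mm, walls 2.5, top 3 mm, 0.06 kg. Point: its centre, 16 mm below its top. Grip it across the 56 mm width, half-way along; the next cover touches it below.
- cover2_mid (a point): Second cover from the top, same shape and point as cover1. A cover goes over a case's collar with 1.5 mm play, either way round, and stands on the shoulder with its sides flush with the case's; its point is then 86 mm above the case's floor point.
- cover3_mid (a point): A cover further down the stack (cover5 at the bottom), same shape and point as cover1.
- cover4_mid (a point): A cover further down the stack (cover5 at the bottom), same shape and point as cover1.
- cover5_mid (a point): A cover further down the stack (cover5 at the bottom), same shape and point as cover1.
- dispenser_base (a point): Spring dispenser for covers, fixed to the bench, 128 (x) by 84 (y) mm: four steel corner posts 180 mm high hold the stack, open for 80 mm between the posts of a long side; the top cover stands 20 mm out of them. Point: centre of its footprint on the bench; x runs the long way of the covers.
- platform (a joint): Height (m) of the dispenser's sprung platform above its lowest, full position. It rises 32 mm within about a second for each cover taken off, so that the top of the top cover is always about 200 mm above the bench. The spring is soft (about 18 N/m).
- rack_base (a point): Slotted curing rack, fixed to the bench, 112 (x) by 206 (y) mm: four slots 6 mm wide, 45 mm apart along y, in two black combs 61 mm high. Boards stand in it 11 mm above the bench and come clear when raised 50 mm. Point: centre of its footprint on the bench.
- screwdriver: Small screwdriver, 160 mm long, lying on the bench; to be left alone.
- spanner: Open-ended spanner, 187 mm long, lying on the bench; to be left alone.
- pliers: Pliers, 170 mm long, lying on the bench; to be left alone.
- grease_tube: White grease tube, 122 mm long, lying on the bench; to be left alone.

How it is judged:
At the end, for the whole second after the job is handed in: Each board stands on the floor of its own case (10 mm off centre at most) under a cover that is down on the shoulder (within 3 mm), centred (6 mm) and level (0.05 rad); other covers are in the dispenser, empty cases open, cases upright, all at rest (((horizontal distance between board1_grip and case1_floor below 0.01 m and z of board1_grip in the frame of case1_floor between 0.08 and 0.094 m) or (horizontal distance between board1_grip and case2_floor below 0.01 m and z of board1_grip in the frame of case2_floor between 0.08 and 0.094 m) or (horizontal distance between board1_grip and case3_floor below 0.01 m and z of board1_grip in the frame of case3_floor between 0.08 and 0.094 m) or (horizontal distance between board1_grip and case4_floor below 0.01 m and z of board1_grip in the frame of case4_floor between 0.08 and 0.094 m)) and (distance between board1_grip and cover1_mid below 0.015 m or distance between board1_grip and cover2_mid below 0.015 m or distance between board1_grip and cover3_mid below 0.015 m or distance between board1_grip and cover4_mid below 0.015 m or distance between board1_grip and cover5_mid below 0.015 m) and ((horizontal distance between board2_grip and case1_floor below 0.01 m and z of board2_grip in the frame of case1_floor between 0.08 and 0.094 m) or (horizontal distance between board2_grip and case2_floor below 0.01 m and z of board2_grip in the frame of case2_floor between 0.08 and 0.094 m) or (horizontal distance between board2_grip and case3_floor below 0.01 m and z of board2_grip in the frame of case3_floor between 0.08 and 0.094 m) or (horizontal distance between board2_grip and case4_floor below 0.01 m and z of board2_grip in the frame of case4_floor between 0.08 and 0.094 m)) and (distance between board2_grip and cover1_mid below 0.015 m or distance between board2_grip and cover2_mid below 0.015 m or distance between board2_grip and cover3_mid below 0.015 m or distance between board2_grip and cover4_mid below 0.015 m or distance between board2_grip and cover5_mid below 0.015 m) and ((horizontal distance between board3_grip and case1_floor below 0.01 m and z of board3_grip in the frame of case1_floor between 0.08 and 0.094 m) or (horizontal distance between board3_grip and case2_floor below 0.01 m and z of board3_grip in the frame of case2_floor between 0.08 and 0.094 m) or (horizontal distance between board3_grip and case3_floor below 0.01 m and z of board3_grip in the frame of case3_floor between 0.08 and 0.094 m) or (horizontal distance between board3_grip and case4_floor below 0.01 m and z of board3_grip in the frame of case4_floor between 0.08 and 0.094 m)) and (distance between board3_grip and cover1_mid below 0.015 m or distance between board3_grip and cover2_mid below 0.015 m or distance between board3_grip and cover3_mid below 0.015 m or distance between board3_grip and cover4_mid below 0.015 m or distance between board3_grip and cover5_mid below 0.015 m) and ((horizontal distance between board4_grip and case1_floor below 0.01 m and z of board4_grip in the frame of case1_floor between 0.08 and 0.094 m) or (horizontal distance between board4_grip and case2_floor below 0.01 m and z of board4_grip in the frame of case2_floor between 0.08 and 0.094 m) or (horizontal distance between board4_grip and case3_floor below 0.01 m and z of board4_grip in the frame of case3_floor between 0.08 and 0.094 m) or (horizontal distance between board4_grip and case4_floor below 0.01 m and z of board4_grip in the frame of case4_floor between 0.08 and 0.094 m)) and (distance between board4_grip and cover1_mid below 0.015 m or distance between board4_grip and cover2_mid below 0.015 m or distance between board4_grip and cover3_mid below 0.015 m or distance between board4_grip and cover4_mid below 0.015 m or distance between board4_grip and cover5_mid below 0.015 m) and (horizontal distance between cover1_mid and dispenser_base below 0.01 m or (distance between any of board1_grip, board2_grip, board3_grip, board4_grip and cover1_mid below 0.015 m and ((horizontal distance between cover1_mid and case1_floor below 0.006 m and z of cover1_mid in the frame of case1_floor below 0.089 m) or (horizontal distance between cover1_mid and case2_floor below 0.006 m and z of cover1_mid in the frame of case2_floor below 0.089 m) or (horizontal distance between cover1_mid and case3_floor below 0.006 m and z of cover1_mid in the frame of case3_floor below 0.089 m) or (horizontal distance between cover1_mid and case4_floor below 0.006 m and z of cover1_mid in the frame of case4_floor below 0.089 m)))) and (horizontal distance between cover2_mid and dispenser_base below 0.01 m or (distance between any of board1_grip, board2_grip, board3_grip, board4_grip and cover2_mid below 0.015 m and ((horizontal distance between cover2_mid and case1_floor below 0.006 m and z of cover2_mid in the frame of case1_floor below 0.089 m) or (horizontal distance between cover2_mid and case2_floor below 0.006 m and z of cover2_mid in the frame of case2_floor below 0.089 m) or (horizontal distance between cover2_mid and case3_floor below 0.006 m and z of cover2_mid in the frame of case3_floor below 0.089 m) or (horizontal distance between cover2_mid and case4_floor below 0.006 m and z of cover2_mid in the frame of case4_floor below 0.089 m)))) and (horizontal distance between cover3_mid and dispenser_base below 0.01 m or (distance between any of board1_grip, board2_grip, board3_grip, board4_grip and cover3_mid below 0.015 m and ((horizontal distance between cover3_mid and case1_floor below 0.006 m and z of cover3_mid in the frame of case1_floor below 0.089 m) or (horizontal distance between cover3_mid and case2_floor below 0.006 m and z of cover3_mid in the frame of case2_floor below 0.089 m) or (horizontal distance between cover3_mid and case3_floor below 0.006 m and z of cover3_mid in the frame of case3_floor below 0.089 m) or (horizontal distance between cover3_mid and case4_floor below 0.006 m and z of cover3_mid in the frame of case4_floor below 0.089 m)))) and (horizontal distance between cover4_mid and dispenser_base below 0.01 m or (distance between any of board1_grip, board2_grip, board3_grip, board4_grip and cover4_mid below 0.015 m and ((horizontal distance between cover4_mid and case1_floor below 0.006 m and z of cover4_mid in the frame of case1_floor below 0.089 m) or (horizontal distance between cover4_mid and case2_floor below 0.006 m and z of cover4_mid in the frame of case2_floor below 0.089 m) or (horizontal distance between cover4_mid and case3_floor below 0.006 m and z of cover4_mid in the frame of case3_floor below 0.089 m) or (horizontal distance between cover4_mid and case4_floor below 0.006 m and z of cover4_mid in the frame of case4_floor below 0.089 m)))) and (horizontal distance between cover5_mid and dispenser_base below 0.01 m or (distance between any of board1_grip, board2_grip, board3_grip, board4_grip and cover5_mid below 0.015 m and ((horizontal distance between cover5_mid and case1_floor below 0.006 m and z of cover5_mid in the frame of case1_floor below 0.089 m) or (horizontal distance between cover5_mid and case2_floor below 0.006 m and z of cover5_mid in the frame of case2_floor below 0.089 m) or (horizontal distance between cover5_mid and case3_floor below 0.006 m and z of cover5_mid in the frame of case3_floor below 0.089 m) or (horizontal distance between cover5_mid and case4_floor below 0.006 m and z of cover5_mid in the frame of case4_floor below 0.089 m)))) and angle between each of cover1_mid, cover2_mid, cover3_mid, cover4_mid, cover5_mid, case1_floor, case2_floor, case3_floor, case4_floor's own z axis and vertical below 0.05 rad and linear speed of each of board1, board2, board3, board4, cover1, cover2, cover3, cover4, cover5, case1, case2, case3, case4 below 0.03 m/s); the robot touches nothing.
It fails at once if the screwdriver is pushed more than 5 cm (distance of screwdriver from where it was at the start of the episode above 0.05 m).
It fails at once if the spanner is pushed more than 5 cm (distance of spanner from where it was at the start of the episode above 0.05 m).
It fails at once if the pliers is pushed more than 5 cm (distance of pliers from where it was at the start of the episode above 0.05 m).
It fails at once if the grease tube is pushed more than 5 cm (distance of grease_tube from where it was at the start of the episode above 0.05 m).
Of board1, board2, board3, board4 only 3 to 4 are there at a start; the rules pass over those that are not, and their reading is None.
At some moment in a run one of case1, case2, case3, case4 may be knocked a few centimetres aside while the robot is not near it.
It also fails if it takes over 210 s, if anything falls off the work surface, if the arm or the gripper's body presses on something with over 40 N, if the wrist force passes 120 N, or if a joint passes its speed limit or range.

## Working session

There is one attempt and no reset: what is moved stays moved. The work goes in short steps, Python scripts to look and compute and a tool call to move; the robot and the scene stay as the last step left them, time stands still between calls to the robot, and variables do not carry over. Pictures are saved under pics/ and viewed, at most 14 in all, crops included, and the job is handed in when it is done.

Besides the shell and the picture viewer there is one more tool, called as name(argument=value, ...) on one line, values as JSON. jog_arm: Moves the arm, as the interface text tells. Shifts and turns lie within -1 to 1; 1 stands for 0.25 m of shift or 180 degrees of turn. Its arguments: {"type":"object","properties":{"increments":{"type":"array"},"force":{"type":"number"}},"required":["increments"]}

```bash
ls; mkdir -p pics; cat > h.py <<'E'
import numpy as np, cv2
from scipy.spatial.transform import Rotation as R
from workcell import env, cams, ticket, spotter
def quat(q): return R.from_quat([q[1],q[2],q[3],q[0]])
def shot(name, save=None):
    s=env.get_state(); c=cams.read_camera(name)
    if name=='wrist':
        T=np.eye(4); T[:3,:3]=quat(s['orientation']).as_matrix(); T[:3,3]=s['tcp_pos']
        W=T@np.array(c['mount'])
    else:
        W=np.eye(4); a=np.array(c['attitude'],float)
        W[:3,:3]=a if a.shape==(3,3) else quat(a).as_matrix(); W[:3,3]=c['xyz']
    if save: cv2.imwrite('pics/'+save,cv2.cvtColor(c['pixels'],cv2.COLOR_RGB2BGR))
    c['W']=W; return c
def onz(c,uv,z):
    d=c['W'][:3,:3]@np.array([(uv[0]-c['cx'])/c['fx'],(uv[1]-c['cy'])/c['fy'],1]); o=c['W'][:3,3]
    return o+d*(z-o[2])/d[2]
def proj(c,p):
    q=c['W'][:3,:3].T@(np.array(p)-c['W'][:3,3]); return np.array([c['fx']*q[0]/q[2]+c['cx'],c['fy']*q[1]/q[2]+c['cy']])
E
python3 - <<'E'
from h import *
np.set_printoptions(precision=3,suppress=True)
for n in ['top','side','wrist']:
    c=shot(n,n+'0.png'); print(n,c['W'],c['fx'])
    if n=='top':
        for t,z in [('board1_grip',.101),('case1_floor',.004),('cover1_mid',.184),('dispenser_base',0),('rack_base',0),('screwdriver',0),('spanner',0),('pliers',0),('grease_tube',0.01)]:
            for d in spotter.landmark_of(t,n): print(t,np.array(d['uv']),round(d['conf'],2),onz(c,d['uv'],z)[:2])
print(env.get_state())
E
```

```text
pics
top [[-0.041 -0.979  0.201  0.295]
 [-0.999  0.04  -0.01   0.052]
 [ 0.002 -0.201 -0.98   1.548]
 [ 0.     0.     0.     1.   ]] 404.3144338374933
board1_grip [385.9 233. ] 0.73 [ 0.476 -0.348]
board1_grip [178.  249.3] 0.3 [0.448 0.4  ]
case1_floor [252.7 252.7] 0.66 [0.433 0.139]
cover1_mid [397.6 223.7] 0.86 [ 0.496 -0.368]
dispenser_base [382.6 232.3] 0.91 [ 0.492 -0.364]
rack_base [199.7 251.8] 0.55 [0.445 0.341]
screwdriver [293.8 197.4] 0.45 [ 0.643 -0.028]
spanner [380.8 191.2] 0.67 [ 0.655 -0.372]
pliers [368.1 174.1] 0.5 [ 0.726 -0.328]
grease_tube [144.6 238.3] 0.59 [0.504 0.549]
side [[ 0.913 -0.15   0.38   0.033]
 [-0.409 -0.358  0.839 -1.168]
 [ 0.01  -0.921 -0.389  0.677]
 [ 0.     0.     0.     1.   ]] 434.2923278779833
wrist [[ 0.354  0.899  0.259  0.137]
 [ 0.935 -0.34  -0.098  0.564]
 [ 0.     0.277 -0.961  0.374]
 [ 0.     0.     0.     1.   ]] 350.6375528152238
{'clock': 0.6, 'joint_pos': array([ 1.07 ,  0.313,  0.046,  1.304, -0.   ,  1.431]), 'qvel': array([-0.001,  0.   , -0.001, -0.001, -0.001,  0.   ]), 'tau': array([ -0.001, -48.015,  29.866,   0.   ,  -0.   ,   0.   ]), 'tcp_pos': array([0.203, 0.538, 0.231]), 'orientation': array([0.   , 0.179, 0.984, 0.   ]), 'wrist_force': array([-0.399,  0.428,  0.395]), 'ft_torque': array([ 0.011, -0.002,  0.006]), 'grip_force': 0.0, 'finger_gap': 0.08510251899638031}
```

View pics/top0.png

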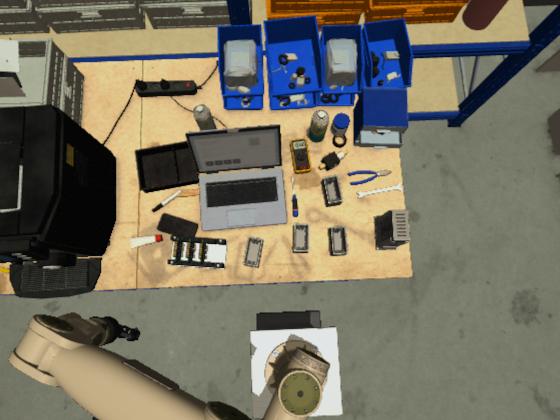

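View pics/wrist0.png

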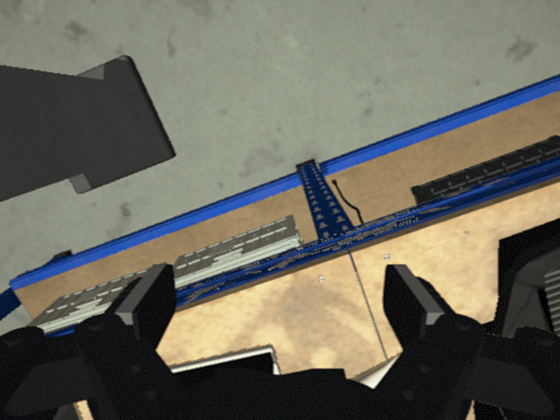

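View pics/side0.png

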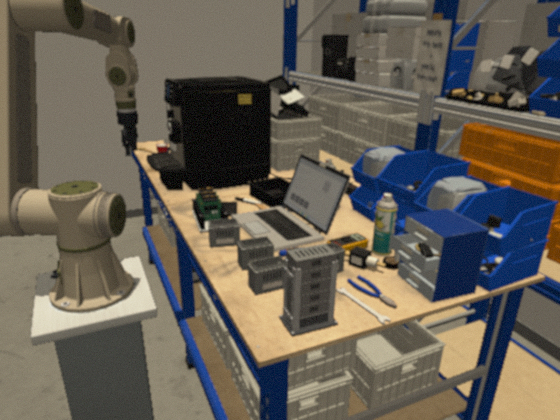

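The top view shows the rack at about (198,251), cases at (253,252), (301,238), (338,240) and (332,190), and the dispenser at (392,230). All run roughly along world x. I'll go up for a wrist view.

jog_arm(increments=[[[0,0,-0.17,0,0,-0.0286,0],[0,0,-0.17,0,0,-0.0286,0],[0,0,-0.17,0,0,-0.0286,0],[0,0,-0.17,0,0,-0.0286,0],[-0.08,-0.15,0,0,0,0,0],[-0.08,-0.15,0,0,0,0,0],[-0.08,-0.15,0,0,0,0,0],[-0.08,-0.15,0,0,0,0,0],[-0.08,-0.15,0,0,0,0,0],[-0.08,-0.15,0,0,0,0,0],[-0.08,-0.15,0,0,0,0,0],[-0.08,-0.15,0,0,0,0,0],[0,0,0,0,0,0,0],[0,0,0,0,0,0,0]]])

```text
clock: 2.0
tcp_pos: [0.363, 0.237, 0.4015]
orientation: [0.0, 0.002, 1.0, 0.0]
wrist_force: [-0.4, 0.5, -0.0]
finger_gap: 0.0856
grip_force: 0.0
```

```bash
python3 - <<'E'
from h import *
np.set_printoptions(precision=3,suppress=True)
c=shot('wrist','w1.png')
s=env.get_state(); print(s['tcp_pos'],s['orientation'],s['clock'])
for t,z in [('board1_grip',.101),('case1_floor',.004),('rack_base',0),('screwdriver',0)]:
    for d in spotter.landmark_of(t,'wrist'): print(t,np.array(d['uv']),round(d['conf'],2),onz(c,d['uv'],z)[:2])
for d in spotter.cut_out('case1_floor','wrist'): print('case',cv2.minAreaRect(cv2.findNonZero(d['region'].astype(np.uint8))),d['conf'])
E
```

```text
[0.363 0.238 0.401] [0.    0.001 1.    0.   ] 2.05
case1_floor [218.2 198.2] 0.69 [0.434 0.141]
rack_base [345.4 203.1] 0.9 [0.444 0.345]
case ((369.6600036621094, 217.8800048828125), (25.597265243530273, 58.40702438354492), 8.130102157592773) 0.7
case ((210.4080047607422, 204.75599670410156), (45.794673919677734, 81.30342864990234), 10.30484676361084) 0.56
```

View pics/w1.png

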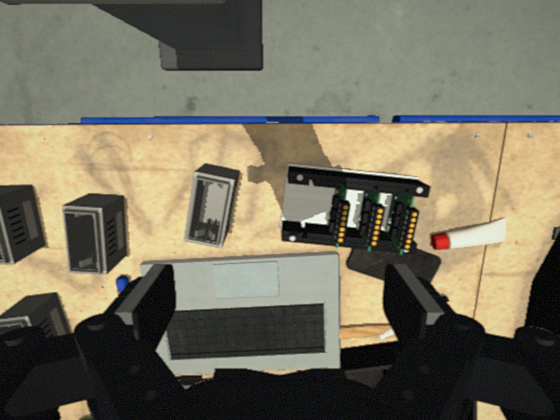

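Three boards are at columns of about 342, 375 and 408, and the slot at about 309 is empty. The rack is yawed about -7° and the nearest case sits at (213,205). I'll take a closer look over the rack.

jog_arm(increments=[[[0,0,0,0,0,0.04,0],[-0.046,0.11,0.104,0,0,0,0],[-0.046,0.11,0.104,0,0,0,0],[-0.046,0.11,0.104,0,0,0,0],[-0.046,0.11,0.104,0,0,0,0],[-0.046,0.11,0.104,0,0,0,0],[0,0,0,0,0,0,0],[0,0,0,0,0,0,0]]])

```text
clock: 3.1
tcp_pos: [0.436, 0.3675, 0.2702]
orientation: [-0.001, 0.062, 0.998, -0.001]
wrist_force: [-0.4, -0.4, 0.7]
finger_gap: 0.0855
grip_force: 0.0
```

```bash
python3 - <<'E'
from h import *
np.set_printoptions(precision=3,suppress=True)
c=shot('wrist','w2.png'); np.save('w2W.npy',c['W'])
s=env.get_state(); print(s['tcp_pos'],s['orientation'],s['clock'])
for t,z in [('board1_grip',.101),('rack_base',0)]:
    for d in spotter.landmark_of(t,'wrist'): print(t,np.array(d['uv']),round(d['conf'],2),onz(c,d['uv'],z)[:2])
hsv=cv2.cvtColor(c['pixels'],cv2.COLOR_RGB2HSV)
m=cv2.inRange(hsv,(14,130,120),(32,255,255)); 
n,l,st,ce=cv2.connectedComponentsWithStats(m)
for i in range(1,n):
    if st[i,4]>15: print(ce[i],st[i])
E
```

```text
[0.436 0.367 0.272] [-0.     0.063  0.998 -0.   ] 3.15
rack_base [262.9 175. ] 0.73 [0.442 0.348]
[277.  175.5] [275 173   5   6  26]
[328.423 174.846] [326 172   6   6  26]
[225.391 176.043] [223 174   6   5  23]
[328.391 183.043] [326 181   6   5  23]
[226.    184.708] [224 182   5   6  24]
[277.292 184.   ] [275 182   6   5  24]
[328.043 191.391] [326 189   5   6  23]
[226.318 192.864] [224 191   6   5  22]
[277.292 192.   ] [275 190   6   5  24]
[226.909 201.091] [225 199   5   5  22]
[277.417 200.292] [275 198   6   6  24]
[327.909 199.909] [326 198   5   5  22]
[227.19  209.143] [225 207   5   5  21]
[277.478 208.391] [275 206   6   6  23]
[327.95 207.9 ] [326 206   5   5  20]
[228. 217.] [226 215   5   5  21]
[277.789 216.368] [276 214   5   5  19]
[327.619 215.762] [325 214   6   5  21]
[228.216 225.   ] [225 222   7   7  37]
[277.789 224.368] [276 222   5   5  19]
[327.25 223.75] [325 222   5   5  20]
[310.905 342.959] [284 334  60  17 369]
```

View pics/w2.png

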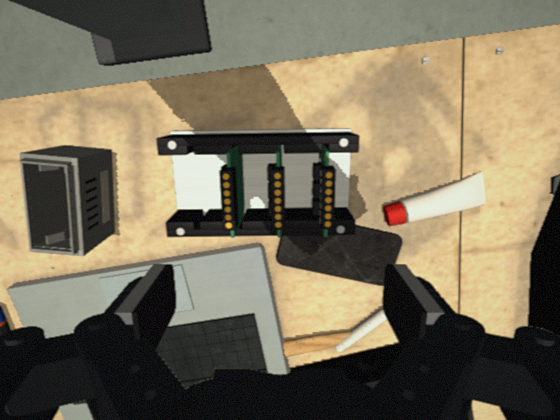

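```bash
cat >> h.py <<'E'
def rel(p,yaw=None):
    "tool-frame units to go to world p (after turning so tool y points at yaw deg from world +Y, CCW+)"
    s=env.get_state(); M=quat(s['orientation']).as_matrix()
    y0=np.degrees(np.arctan2(-M[0,1],M[1,1])); 
    if yaw is None: yaw=y0
    a=np.radians(yaw); Rt=np.array([[-np.cos(a),-np.sin(a),0],[-np.sin(a),np.cos(a),0],[0,0,-1]]).T
    print('turn units',round(-(yaw-y0)/180,4),'shift units',np.round(Rt@(np.array(p)-s['tcp_pos'])/.25,3),'now',np.round(s['tcp_pos'],4),round(y0,2),'tilt',np.round(M[:,2],4))
E
python3 - <<'E'
from h import *
np.set_printoptions(precision=4,suppress=True)
c=shot('wrist'); 
img=cv2.imread('pics/w2.png')
hsv=cv2.cvtColor(c['pixels'],cv2.COLOR_RGB2HSV)
m=cv2.inRange(hsv,(14,130,120),(32,255,255)); n,l,st,ce=cv2.connectedComponentsWithStats(m)
P=np.array([ce[i] for i in range(1,n) if 15<st[i,4]<60 and 160<ce[i][1]<240])
for lo,hi in [(210,245),(260,295),(315,340)]:
    Q=P[(P[:,0]>lo)&(P[:,0]<hi)]; W=np.array([onz(c,q,.111) for q in Q])[:,:2]
    mid=(W[0]+W[-1])/2; d=W[-1]-W[0]; print(mid,W.mean(0),np.hypot(*d),np.degrees(np.arctan2(d[1],d[0])))
    rel([*mid,.093],np.degrees(np.arctan2(d[1],d[0])))
print(proj(c,[*env.get_state()['tcp_pos']]))
g=cv2.imread('pics/w1.png')[150:270,0:260]; cv2.imwrite('pics/w1c.png',cv2.resize(g,None,fx=3,fy=3,interpolation=cv2.INTER_CUBIC))
E
```

```text
[0.4408 0.321 ] [0.4407 0.321 ] 0.045101349460226904 -6.36424977161317
turn units -0.0051 shift units [-0.035 -0.18   0.72 ] now [0.4371 0.3667 0.2731] -7.28 tilt [ 0.0022  0.0013 -1.    ]
[0.4457 0.3657] [0.4457 0.3657] 0.044958848778678506 -6.396276345416156
turn units -0.0049 shift units [-0.035 -0.     0.72 ] now [0.4371 0.3667 0.2731] -7.28 tilt [ 0.0022  0.0013 -1.    ]
[0.4508 0.4105] [0.4507 0.4105] 0.04520688086559409 -6.55054076965624
turn units -0.0041 shift units [-0.035  0.18   0.72 ] now [0.4371 0.3667 0.2731] -7.28 tilt [ 0.0022  0.0013 -1.    ]
[276.0013 271.3637]
```

View pics/w1c.png

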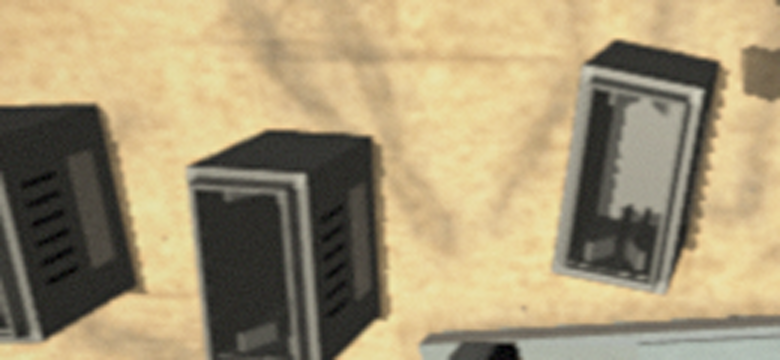

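Strip pitch comes out at 45.0 mm, so the measurement is sound. The crop shows two cases with light rims, one at about (640,170) and one at about (250,260). I'll pre-shape the gripper over the first board.

jog_arm(increments=[[[-0.035,-0.09,0,0,0,-0.005,165],[0,-0.09,0,0,0,0,165],[0,0,0.15,0,0,0,165],[0,0,0.15,0,0,0,165],[0,0,0.15,0,0,0,165],[0,0,0,0,0,0,165]]], force=50)

```text
clock: 3.9
tcp_pos: [0.4373, 0.3189, 0.1554]
orientation: [-0.003, 0.056, 0.998, -0.002]
wrist_force: [-1.4, -0.3, -1.0]
finger_gap: 0.0299
grip_force: 0.0
```

```bash
python3 - <<'E'
from h import *
c=shot('wrist','w3.png'); rel([.4408,.321,.093],-6.4)
E
```

```text
turn units -0.0001 shift units [-0.007  0.005  0.261] now [0.4389 0.3199 0.1582] -6.42 tilt [-0.003  -0.0015 -1.    ]
```

View pics/w3.png

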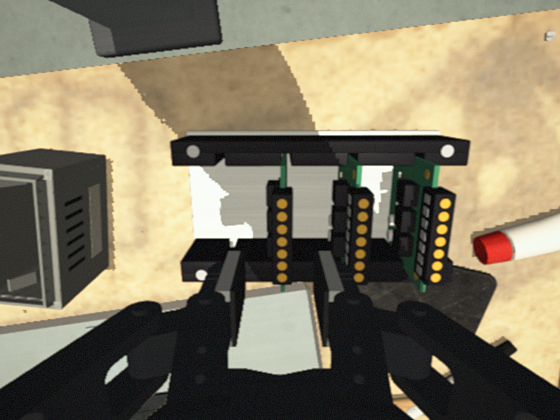

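Gripper fingers straddle the strip at (282,240), with clearance to the neighbour at 355. Next: descend, grip and lift.

jog_arm(increments=[[[-0.006,0.004,0.1,0,0,0,165],[0,0,0.1,0,0,0,165],[0,0,0.06,0,0,0,165],[0,0,0,0,0,0,165],[0,0,0,0,0,0,255],[0,0,0,0,0,0,255],[0,0,0,0,0,0,255],[0,0,0,0,0,0,255],[0,0,0,0,0,0,255],[0,0,-0.04,0,0,0,255],[0,0,-0.06,0,0,0,255],[0,0,-0.1,0,0,0,255],[0,0,-0.1,0,0,0,255],[0,0,-0.1,0,0,0,255],[0,0,-0.1,0,0,0,255]]])

```text
clock: 5.45
tcp_pos: [0.4418, 0.3219, 0.2209]
orientation: [0.0, 0.056, 0.998, 0.0]
wrist_force: [0.7, 0.1, -1.0]
finger_gap: 0.0105
grip_force: 51.0
```

jog_arm(increments=[[[0,-0.143,0,0,0,0,255],[0,-0.143,0,0,0,0,255],[0,-0.143,0,0,0,0,255],[0,0,0,0,0,0,255],[0,0,0,0,0,0,255]]])

```text
clock: 5.95
tcp_pos: [0.4303, 0.2149, 0.2199]
orientation: [0.001, 0.056, 0.998, 0.0]
wrist_force: [0.3, 0.1, -0.3]
finger_gap: 0.0107
grip_force: 51.0
```

```bash
cat >> h.py <<'E'
from scipy.optimize import minimize
def hull(c,p,h0,h1,L=.104,Wd=.056):
    a=p[2]; ex=np.array([np.cos(a),np.sin(a)]); ey=np.array([-ex[1],ex[0]])
    pts=[proj(c,[*(np.array(p[:2])+sx*L/2*ex+sy*Wd/2*ey),z]) for sx in(-1,1) for sy in(-1,1) for z in(h0,h1)]
    return cv2.convexHull(np.array(pts,np.float32))[:,0]
def fit(c,mask,p0,h0=0,h1=.074,**k):
    "fit box silhouette; p=(x,y,yaw rad)"
    g=cv2.GaussianBlur(mask.astype(np.float32),(0,0),1.0)
    def cost(q,s=1.0):
        p=[q[0]*.01,q[1]*.01,q[2]*.1]
        m=np.zeros(mask.shape,np.uint8)
        cv2.fillPoly(m,[np.round(hull(c,p,h0,h1,**k)*16).astype(np.int32)],255,cv2.LINE_AA,4)
        m=cv2.GaussianBlur(m.astype(np.float32)/255,(0,0),1.0)
        return np.abs(m-g).sum()
    q0=np.array([p0[0]*100,p0[1]*100,p0[2]*10])
    best=None
    for dy in (-2,0,2):
        S=np.vstack([q0+[0,0,dy*.8]]+[q0+[0,0,dy*.8]+v for v in np.diag([1.5,1.5,1.2])])
        r=minimize(cost,S[0],method='Nelder-Mead',options=dict(initial_simplex=S,xatol=.005,fatol=.2))
        if best is None or r.fun<best.fun: best=r
    q=best.x; return np.array([q[0]*.01,q[1]*.01,q[2]*.1]),best.fun/mask.sum()
def cases(name='wrist',save=None,zref=.04):
    c=shot(name,save); img=cv2.imread('pics/'+save) if save else None
    hsv=cv2.cvtColor(c['pixels'],cv2.COLOR_RGB2HSV); low=(hsv[...,1]<70)
    out=[]
    for d in spotter.cut_out('case1_floor',name):
        r=d['region'].astype(np.uint8)
        ys,xs=np.nonzero(r); edge=xs.min()<2 or xs.max()>557 or ys.min()<2
        m2=(cv2.dilate(r,np.ones((7,7)))>0)&low
        n,l,st,_=cv2.connectedComponentsWithStats(m2.astype(np.uint8)); 
        m2=l==1+np.argmax(st[1:,4]); m2=cv2.morphologyEx(m2.astype(np.uint8),cv2.MORPH_CLOSE,np.ones((9,9)))
        p0=[*onz(c,d['uv'],zref)[:2],-.1]
        for nm,m in (('net',r),('col',m2)):
            p,e=fit(c,m,p0); print(nm,round(d['conf'],2),'edge' if edge else '',np.round(p[:2],4),'yaw',round(np.degrees(p[2]),2),'err',round(e,3))
        out.append(p)
        if save: cv2.polylines(img,[np.round(hull(c,p,0,.074)).astype(int)],True,(0,0,255))
        if save: cv2.polylines(img,[np.round(hull(c,p,.0735,.074)).astype(int)],True,(0,255,0))
    if save: cv2.imwrite('pics/'+save,img)
    return c,out
E
python3 - <<'E'
from h import *
cases('wrist','w4.png')
s=env.get_state(); print(s['tcp_pos'])
E
```

```text
net 0.78  [0.4344 0.1383] yaw -13.12 err 0.052
col 0.78  [0.4348 0.138 ] yaw -13.43 err 0.041
[0.4304152  0.21588467 0.21945151]
```

View pics/w4.png

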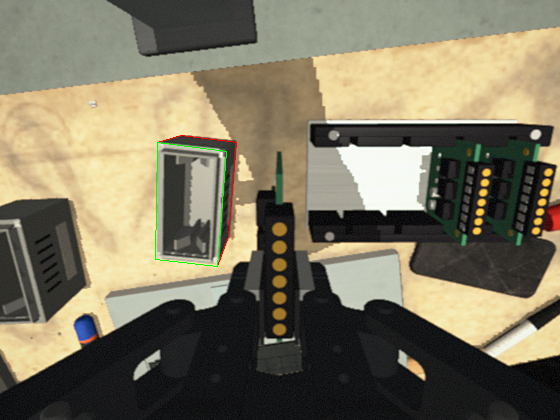

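The overlay fits well: case A is at (.4348,.138) with yaw -13.4°. The held strip's dots run down column 279. I'll check the in-hand offset and work out the move.

```bash
cat >> h.py <<'E'
def inhand(save=None,dz=.018):
    c=shot('wrist',save); s=env.get_state(); M=quat(s['orientation']).as_matrix()
    hsv=cv2.cvtColor(c['pixels'],cv2.COLOR_RGB2HSV); m=cv2.inRange(hsv,(14,130,120),(32,255,255))
    n,l,st,ce=cv2.connectedComponentsWithStats(m)
    P=np.array([ce[i] for i in range(1,n) if 60<st[i,4]<500 and 240<ce[i][0]<320 and 190<ce[i][1]<370])
    P=P[np.argsort(P[:,1])]; W=np.array([onz(c,q,s['tcp_pos'][2]+dz) for q in P])
    d=W[-1]-W[0]; T=(W-s['tcp_pos'])@M
    print(len(P),'len',np.linalg.norm(d),'dir',np.degrees(np.arctan2(d[1],d[0])),'offset in tool',T.mean(0)); return T.mean(0)
E
python3 - <<'E'
from h import *
inhand(); rel([.4348,.138,.22],-13.4); rel([.4348,.138,.086],-13.4)
E
```

```text
7 len 0.043723657661663744 dir -6.500007634781977 offset in tool [ 0.00421353  0.00109299 -0.01800219]
turn units 0.0393 shift units [-0.09  -0.3   -0.003] now [0.4304 0.2161 0.2192] -6.33 tilt [ 7.e-04  5.e-04 -1.e+00]
turn units 0.0393 shift units [-0.09  -0.3    0.533] now [0.4304 0.2161 0.2192] -6.33 tilt [ 7.e-04  5.e-04 -1.e+00]
```

jog_arm(increments=[[[-0.051,-0.152,0,0,0,0.0393,255],[-0.051,-0.152,0,0,0,0,255],[0,0,0,0,0,0,255],[0,0,0.1,0,0,0,255],[0,0,0.1,0,0,0,255],[0,0,0.08,0,0,0,255],[0,0,0.08,0,0,0,255],[0,0,0.06,0,0,0,255],[0,0,0.05,0,0,0,255],[0,0,0.04,0,0,0,255],[0,0,0,0,0,0,255]]])

```text
clock: 7.2
tcp_pos: [0.4411, 0.1373, 0.0904]
orientation: [-0.001, 0.116, 0.993, 0.0]
wrist_force: [-3.7, 2.2, -0.8]
finger_gap: 0.0107
grip_force: 52.9
```

jog_arm(increments=[[[0,0,0,0,0,0,130],[0,0,0,0,0,0,130],[0,0,0,0,0,0,130],[0,0,-0.06,0,0,0,130],[0,0,-0.12,0,0,0,130],[0,0,-0.12,0,0,0,165],[0,0,-0.12,0,0,0,165],[0.0137,0.152,-0.04,0,0,-0.0393,165],[0.0137,0.152,0,0,0,0,165],[0.0137,0.152,0,0,0,0,165],[0.0137,0.152,0,0,0,0,165],[0.0137,0.152,0,0,0,0,165],[0.0137,0.152,0,0,0,0,165],[0,0,0,0,0,0,165],[0,0,0,0,0,0,165]]])

```text
clock: 8.7
tcp_pos: [0.4516, 0.3653, 0.2062]
orientation: [0.0, 0.055, 0.998, -0.0]
wrist_force: [0.1, -0.8, -0.9]
finger_gap: 0.0303
grip_force: 0.0
```

```bash
python3 - <<'E'
from h import *
np.set_printoptions(precision=4,suppress=True)
c=shot('wrist','w5.png'); s=env.get_state()
hsv=cv2.cvtColor(c['pixels'],cv2.COLOR_RGB2HSV); m=cv2.inRange(hsv,(14,130,120),(32,255,255)); n,l,st,ce=cv2.connectedComponentsWithStats(m)
pr=[proj(c,[.4457,.3657,.111]),proj(c,[.4508,.4105,.111]),proj(c,[.4348,.138,.104])]
for q in pr:
    P=np.array([ce[i] for i in range(1,n) if st[i,4]>14 and abs(ce[i][0]-q[0])<25 and abs(ce[i][1]-q[1])<60])
    if len(P): 
        z=.104 if q is pr[2] else .111
        W=np.array([onz(c,p,z) for p in P]); print(q,P.mean(0),len(P),W.mean(0))
rel([.4457,.3657,.093],-6.4)
E
```

```text
[276.8234 201.588 ] [276.9641 201.3541] 7 [0.4458 0.3658 0.111 ]
[340.9899 201.7272] [341.1469 201.3177] 7 [0.4508 0.4106 0.111 ]
turn units 0.0002 shift units [0.024 0.002 0.453] now [0.4516 0.3644 0.2063] -6.36 tilt [ 0.     -0.0005 -1.    ]
```

View pics/w5.png

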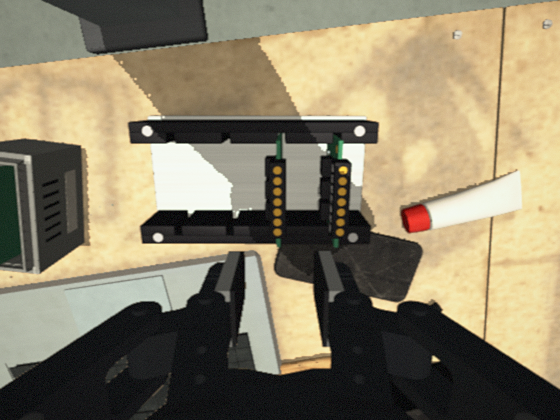

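Dots confirm board 2 at (277,201), and the left case now holds a green board. Grip board 2 and carry it towards case B.

jog_arm(increments=[[[0.024,0.002,0.12,0,0,0,165],[0,0,0.15,0,0,0,165],[0,0,0.12,0,0,0,165],[0,0,0.063,0,0,0,165],[0,0,0,0,0,0,165],[0,0,0,0,0,0,255],[0,0,0,0,0,0,255],[0,0,0,0,0,0,255],[0,0,0,0,0,0,255],[0,0,0,0,0,0,255],[0,0,-0.05,0,0,0,255],[0,0,-0.15,0,0,0,255],[0,0,-0.15,0,0,0,255],[0,0,-0.15,0,0,0,255],[0,0,0,0,0,0,255]]])

```text
clock: 10.25
tcp_pos: [0.4481, 0.3676, 0.2247]
orientation: [0.004, 0.055, 0.998, 0.003]
wrist_force: [0.8, -0.0, -1.0]
finger_gap: 0.0106
grip_force: 52.0
```

jog_arm(increments=[[[-0.0136,-0.15,0,0,0,0,255],[-0.0136,-0.15,0,0,0,0,255],[-0.0136,-0.15,0,0,0,0,255],[-0.0136,-0.15,0,0,0,0,255],[-0.0136,-0.15,0,0,0,0,255],[-0.0136,-0.15,0,0,0,0,255],[-0.0136,-0.15,0,0,0,0,255],[-0.0136,-0.15,0,0,0,0,255],[0,0,0,0,0,0,255],[0,0,0,0,0,0,255]]])

```text
clock: 11.25
tcp_pos: [0.4391, 0.0641, 0.2179]
orientation: [-0.0, 0.057, 0.998, 0.0]
wrist_force: [0.8, 1.1, -0.6]
finger_gap: 0.011
grip_force: 51.8
```

```bash
python3 - <<'E'
from h import *
c,o=cases('wrist','w6.png'); inhand(dz=.014)
for p in o: rel([*p[:2],.091],np.degrees(p[2]))
E
```

```text
net 0.92  [0.4406 0.1367] yaw -13.43 err 0.417
col 0.92  [0.4416 0.137 ] yaw -13.25 err 0.318
net 0.39 edge [0.4337 0.2753] yaw -6.06 err 0.037
col 0.39 edge [0.4326 0.2758] yaw -5.21 err 0.075
7 len 0.0459493026155745 dir -6.419757650456447 offset in tool [-0.00081347  0.0009427  -0.01399992]
turn units 0.0386 shift units [0.057 0.28  0.508] now [0.4393 0.0656 0.218 ] -6.3 tilt [-3.e-04  4.e-04 -1.e+00]
turn units -0.0061 shift units [0.103 0.835 0.508] now [0.4393 0.0656 0.218 ] -6.3 tilt [-3.e-04  4.e-04 -1.e+00]
```

View pics/w6.png

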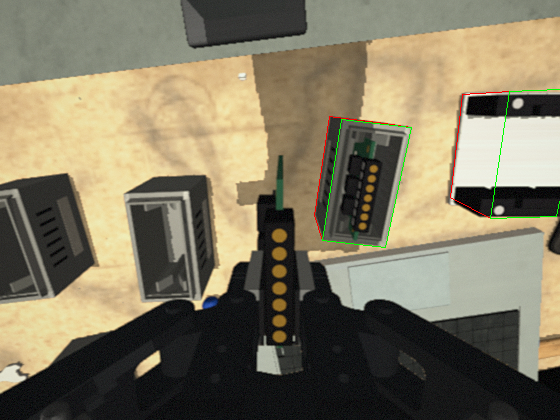

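Board 1 is seated in case A at (370,185). The network missed case B at about (165,245), so I'll fit it by colour in an ROI.

```bash
cat >> h.py <<'E'
def roi_fit(c,x0,y0,x1,y1,yaw0=-.1,save=None,sat=70,**k):
    hsv=cv2.cvtColor(c['pixels'],cv2.COLOR_RGB2HSV); low=np.zeros(hsv.shape[:2],np.uint8)
    low[y0:y1,x0:x1]=(hsv[y0:y1,x0:x1,1]<sat)
    low=cv2.morphologyEx(low,cv2.MORPH_OPEN,np.ones((3,3)))
    n,l,st,ce=cv2.connectedComponentsWithStats(low); i=1+np.argmax(st[1:,4])
    m=cv2.morphologyEx((l==i).astype(np.uint8),cv2.MORPH_CLOSE,np.ones((15,15)))
    p,e=fit(c,m,[*onz(c,ce[i],.05)[:2],yaw0],**k); print(st[i],np.round(p[:2],4),'yaw',round(np.degrees(p[2]),2),'err',round(e,3))
    if save:
        img=cv2.cvtColor(c['pixels'],cv2.COLOR_RGB2BGR)
        for a in (0,k.get('h1',.074)-.0005): cv2.polylines(img,[np.round(hull(c,p,a,k.get('h1',.074),**{q:v for q,v in k.items() if q in('L','Wd')})).astype(int)],True,(0,255 if a else 0,255))
        cv2.imwrite('pics/'+save,img)
    return p
E
python3 - <<'E'
from h import *
c=shot('wrist')
p=roi_fit(c,110,165,218,310,-.05,'w7.png'); rel([*p[:2],.091],np.degrees(p[2])); inhand(dz=.017)
q=roi_fit(c,305,105,425,255,-.2)
c=shot('side','s1.png'); c=shot('top','t1.png')
for d in spotter.landmark_of('case1_floor','top'): print(np.array(d['uv']),d['conf'],onz(c,d['uv'],.004)[:2])
E
```

```text
[ 117  175   96  131 9610] [ 0.479 -0.042] yaw -6.41 err 0.056
turn units 0.0007 shift units [-0.206 -0.411  0.508] now [0.4393 0.0657 0.2179] -6.27 tilt [-3.e-04  4.e-04 -1.e+00]
7 len 0.04486116850289518 dir -6.349207592024366 offset in tool [ 0.00093103  0.00120552 -0.01699941]
[ 314  117   96  130 8068] [0.4417 0.1374] yaw -12.47 err 0.072
[255.5 251.9] 0.59 [0.43583838 0.12811213]
```

View pics/w7.png

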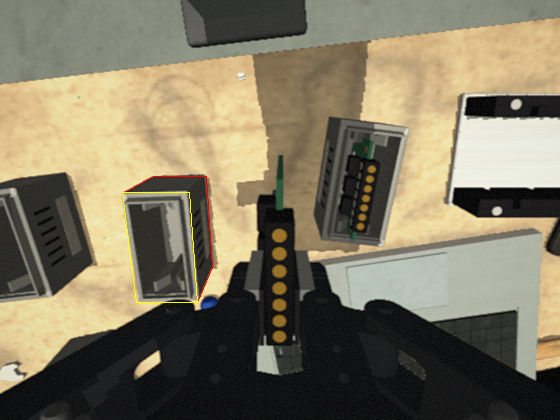

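jog_arm(increments=[[[-0.07,-0.139,0,0,0,0,255],[-0.07,-0.139,0,0,0,0,255],[-0.07,-0.138,0,0,0,0,255],[0,0,0,0,0,0,255],[0,0,0.1,0,0,0,255],[0,0,0.1,0,0,0,255],[0,0,0.08,0,0,0,255],[0,0,0.08,0,0,0,255],[0,0,0.06,0,0,0,255],[0,0,0.05,0,0,0,255],[0,0,0.038,0,0,0,255],[0,0,0,0,0,0,255]]])

```text
clock: 12.85
tcp_pos: [0.479, -0.0436, 0.0898]
orientation: [-0.001, 0.055, 0.998, 0.0]
wrist_force: [0.1, -0.2, -0.5]
finger_gap: 0.0105
grip_force: 51.9
```

jog_arm(increments=[[[0,0,0,0,0,0,130],[0,0,0,0,0,0,130],[0,0,0,0,0,0,130],[0,0,-0.06,0,0,0,130],[0,0,-0.12,0,0,0,130],[0,0,-0.14,0,0,0,165],[0,0,-0.14,0,0,0,165],[0.0285,0.163,0,0,0,0,165],[0.0285,0.163,0,0,0,0,165],[0.0285,0.163,0,0,0,0,165],[0.0285,0.163,0,0,0,0,165],[0.0285,0.163,0,0,0,0,165],[0.0285,0.163,0,0,0,0,165],[0.0285,0.163,0,0,0,0,165],[0.0285,0.163,0,0,0,0,165],[0.0285,0.163,0,0,0,0,165],[0.0285,0.163,0,0,0,0,165],[0.0285,0.163,0,0,0,0,165],[0,0,0,0,0,0,165],[0,0,0,0,0,0,165]]])

```text
clock: 14.85
tcp_pos: [0.4516, 0.4105, 0.206]
orientation: [0.0, 0.055, 0.999, -0.0]
wrist_force: [-0.4, -0.4, 0.0]
finger_gap: 0.0305
grip_force: 0.0
```

```bash
python3 - <<'E'
from h import *
rel([.4508,.4105,.093],-6.4)
E
```

```text
turn units 0.0007 shift units [ 0.003 -0.     0.452] now [0.4516 0.4105 0.206 ] -6.27 tilt [ 0.e+00 -3.e-04 -1.e+00]
```

jog_arm(increments=[[[0.003,0,0.12,0,0,0,165],[0,0,0.15,0,0,0,165],[0,0,0.12,0,0,0,165],[0,0,0.062,0,0,0,165],[0,0,0,0,0,0,165],[0,0,0,0,0,0,255],[0,0,0,0,0,0,255],[0,0,0,0,0,0,255],[0,0,0,0,0,0,255],[0,0,0,0,0,0,255],[0,0,-0.05,0,0,0,255],[0,0,-0.15,0,0,0,255],[0,0,-0.15,0,0,0,255],[0,0,-0.16,0,0,0,255],[0,0,0,0,0,0,255]]])

```text
clock: 16.35
tcp_pos: [0.4535, 0.4115, 0.2277]
orientation: [0.004, 0.056, 0.998, 0.003]
wrist_force: [1.7, 0.6, -0.5]
finger_gap: 0.0107
grip_force: 51.9
```

jog_arm(increments=[[[-0.018,-0.148,0,0,0,0,255],[-0.018,-0.148,0,0,0,0,255],[-0.018,-0.148,0,0,0,0,255],[-0.018,-0.148,0,0,0,0,255],[-0.018,-0.148,0,0,0,0,255],[-0.018,-0.148,0,0,0,0,255],[-0.018,-0.148,0,0,0,0,255],[-0.018,-0.148,0,0,0,0,255],[-0.018,-0.148,0,0,0,0,255],[-0.018,-0.148,0,0,0,0,255],[-0.018,-0.148,0,0,0,0,255],[-0.018,-0.148,0,0,0,0,255],[-0.018,-0.148,0,0,0,0,255],[0,0,0,0,0,0,255],[0,0,0,0,0,0,255]]])

```text
clock: 17.85
tcp_pos: [0.4554, -0.0751, 0.2202]
orientation: [-0.001, 0.057, 0.998, 0.0]
wrist_force: [-0.2, 0.1, -0.5]
finger_gap: 0.0107
grip_force: 51.8
```

```bash
python3 - <<'E'
from h import *
c,o=cases('wrist','w8.png'); inhand(dz=.016)
for p in o: rel([*p[:2],.091],np.degrees(p[2]))
for t,z in [('dispenser_base',0),('cover1_mid',.184)]:
    for d in spotter.landmark_of(t,'wrist'): print(t,np.array(d['uv']),d['conf'],onz(c,d['uv'],z))
E
```

```text
net 0.98 edge [0.4414 0.1382] yaw -13.4 err 0.479
col 0.98 edge [0.4416 0.1399] yaw -13.26 err 0.431
7 len 0.04516496136735389 dir -6.4008052072561465 offset in tool [ 0.00126435  0.00095977 -0.01599861]
turn units 0.0387 shift units [0.251 0.819 0.517] now [ 0.4556 -0.0736  0.2204] -6.3 tilt [-6.e-04  6.e-04 -1.e+00]
dispenser_base [ 12.6 236.6] 0.86 [ 0.48922711 -0.37322931  0.        ]
dispenser_base [317.8 222.4] 0.28 [ 0.51149149 -0.03749784  0.        ]
cover1_mid [280.4 275.4] 0.53 [ 0.47632663 -0.07543856  0.184     ]
```

View pics/w8.png

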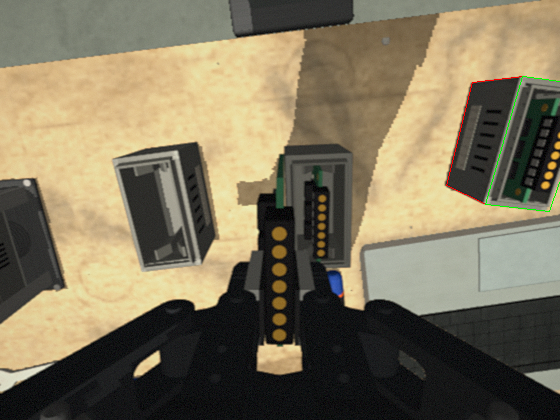

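Case B shows its seated board at about (322,210). Case C is at about (160,205), again missed by the network.

```bash
python3 - <<'E'
from h import *
c=shot('wrist')
p=roi_fit(c,95,130,228,280,0.,'w9.png'); rel([*p[:2],.091],np.degrees(p[2]))
E
```

```text
[ 111  142  102  129 9764] [ 0.4628 -0.1794] yaw 1.03 err 0.056
turn units -0.0405 shift units [-0.02  -0.424  0.518] now [ 0.4559 -0.0736  0.2205] -6.26 tilt [-1.e-04  2.e-04 -1.e+00]
```

jog_arm(increments=[[[-0.009,-0.142,0,0,0,-0.0405,255],[-0.008,-0.143,0,0,0,0,255],[-0.008,-0.143,0,0,0,0,255],[0,0,0,0,0,0,255],[0,0,0.1,0,0,0,255],[0,0,0.1,0,0,0,255],[0,0,0.08,0,0,0,255],[0,0,0.08,0,0,0,255],[0,0,0.06,0,0,0,255],[0,0,0.05,0,0,0,255],[0,0,0.046,0,0,0,255],[0,0,0,0,0,0,255]]])

```text
clock: 19.35
tcp_pos: [0.4603, -0.1806, 0.0911]
orientation: [0.001, -0.009, 1.0, 0.0]
wrist_force: [0.4, -0.4, -3.1]
finger_gap: 0.0105
grip_force: 53.0
```

jog_arm(increments=[[[0,0,0,0,0,0,130],[0,0,0,0,0,0,130],[0,0,0,0,0,0,130],[0,0,-0.06,0,0,0,130],[0,0,-0.14,0,0,0,130],[0,0,-0.18,0,0,0,0],[0,0,-0.18,0,0,0,0],[0,0,-0.18,0,0,0,0],[0,0,-0.18,0,0,0,0],[-0.015,-0.17,0,0,0,0,0],[-0.015,-0.17,0,0,0,0,0],[-0.015,-0.17,0,0,0,0,0],[-0.015,-0.17,0,0,0,0,0],[0,0,0,0,0,0,0],[0,0,0,0,0,0,0]]])

```text
clock: 20.85
tcp_pos: [0.4765, -0.3521, 0.3207]
orientation: [-0.001, -0.007, 1.0, 0.001]
wrist_force: [0.2, -0.4, -0.9]
finger_gap: 0.0853
grip_force: 0.0
```

```bash
python3 - <<'E'
from h import *
c=shot('wrist','w10.png'); s=env.get_state()
for t,z in [('dispenser_base',0),('cover1_mid',.184)]:
    for d in spotter.landmark_of(t,'wrist'): print(t,np.array(d['uv']),d['conf'],onz(c,d['uv'],z))
for d in spotter.cut_out('cover1_mid','wrist'):
    r=d['region'].astype(np.uint8); print(d['conf'],d['uv'],r.sum(),cv2.minAreaRect(cv2.findNonZero(r)))
E
```

```text
cover1_mid [255.5 209.3] 0.85 [ 0.48875191 -0.36985958  0.184     ]
0.62 [252.3, 209.2] 9229 ((251.98721313476562, 209.81948852539062), (74.30059051513672, 131.2949981689453), 2.2906100749969482)
```

View pics/w10.png

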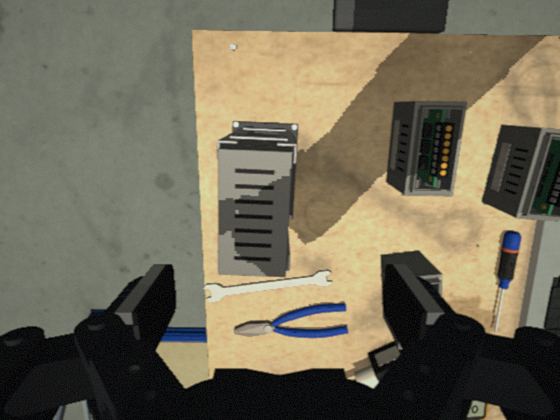

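Top cover sits at about (254,210), between the posts, long way along world x. I'll fit its top face.

```bash
python3 - <<'E'
from h import *
c=shot('wrist')
for d in spotter.cut_out('cover1_mid','wrist')[:1]:
    r=d['region'].astype(np.uint8)
    for h0 in (.184,.199): print(h0,*fit(c,r,[.489,-.37,0.],h0=h0,h1=.2))
hsv=cv2.cvtColor(c['pixels'],cv2.COLOR_RGB2HSV); m=np.zeros_like(r); m[138:290,205:310]=((hsv[...,1]<60)&(hsv[...,2]>80))[138:290,205:310]
n,l,st,_=cv2.connectedComponentsWithStats(m); i=1+np.argmax(st[1:,4]); m=cv2.morphologyEx((l==i).astype(np.uint8),cv2.MORPH_CLOSE,np.ones((11,11)))
print(st[i])
p,e=fit(c,m,[.489,-.37,0.],h0=.199,h1=.2); print(p,e)
for a in (p,): rel([a[0],a[1],.165],np.degrees(a[2]))
E
```

```text
0.184 [ 0.79011111 -0.38222222 -0.81333333] 1.0
0.199 [ 0.759 -0.46  -1.84 ] 1.0
[ 215  138   81  137 6195]
[ 0.48810392 -0.37022808 -0.03573795] 0.20158858040973404
turn units 0.0169 shift units [-0.046 -0.078  0.629] now [ 0.4772 -0.3502  0.3223] 0.99 tilt [ 7.e-04 -5.e-04 -1.e+00]
```

```bash
python3 - <<'E'
from h import *
c=shot('wrist')
for d in spotter.cut_out('cover1_mid','wrist'):
    r=d['region'].astype(np.uint8); print(d['conf'],d['uv'],r.sum())
    if abs(d['uv'][0]-252)<15:
        for h0 in (.184,.199): print(h0,*fit(c,r,[.489,-.37,0.],h0=h0,h1=.2))
hsv=cv2.cvtColor(c['pixels'],cv2.COLOR_RGB2HSV)
print(hsv[200:204,205:310:5,2].mean(0).round(), hsv[200:204,205:310:5,1].mean(0).round()); print(hsv[125:295:5,280,2],hsv[125:295:5,280,1])
for t in (45,60,70):
    m=np.zeros(hsv.shape[:2],np.uint8); m[138:290,205:310]=((hsv[...,1]<70)&(hsv[...,2]>t))[138:290,205:310]
    m=cv2.morphologyEx(m,cv2.MORPH_OPEN,np.ones((3,3)))
    n,l,st,_=cv2.connectedComponentsWithStats(m); i=1+np.argmax(st[1:,4]); m=cv2.morphologyEx((l==i).astype(np.uint8),cv2.MORPH_CLOSE,np.ones((21,21)))
    p,e=fit(c,m,[.489,-.37,0.],h0=.199,h1=.2); print(t,st[i],p,e)
rel([.488,-.370,.165],-2)
E
```

```text
0.61 [251.0, 204.4] 9136
0.184 [ 0.48862039 -0.37105775 -0.03965012] 0.03205930372461964
0.199 [ 0.48790563 -0.37105807 -0.03027892] 0.038542341643164744
[218. 218. 218.  83.  80.  83.  58.  55.  54.  48.  41.  40.  38.  47.
  85.  83.  82.  45. 133. 128. 125.] [83. 80. 80. 26. 24. 30. 24. 33. 29. 44. 31. 56. 42. 32. 31. 27. 32. 16.
 96. 97. 97.]
[ 89 120  71  52  50 115 159 157 158 160 161  86  84  82  82  81  85  79
  83  81  82  82  83  82  78  80  84  79  83  76 177 220 218 216] [ 6 15 14 20 26 24 29 26 29 27 30 24 30 22 22 25 24 19 31 28 28 25 31 25
 23 22 30 32 31 23 89 27 28 93]
45 [ 215  138   81  137 8772] [ 0.48808791 -0.36981258 -0.02579541] 0.06788253194338857
60 [ 215  138   81  137 8255] [ 0.48823413 -0.37039178 -0.02979659] 0.06797611535296572
70 [ 215  138   81  137 7940] [ 0.48822064 -0.37043613 -0.03366402] 0.07188343647911513
turn units 0.0165 shift units [-0.046 -0.076  0.628] now [ 0.4772 -0.3506  0.3221] 0.98 tilt [ 6.e-04 -5.e-04 -1.e+00]
```

jog_arm(increments=[[[-0.046,-0.077,0.05,0,0,0.0165,0],[0,0,0.14,0,0,0,0],[0,0,0.14,0,0,0,0],[0,0,0.12,0,0,0,0],[0,0,0.1,0,0,0,0],[0,0,0.066,0,0,0,0],[0,0,0,0,0,0,0],[0,0,0,0,0,0,255],[0,0,0,0,0,0,255],[0,0,0,0,0,0,255],[0,0,0,0,0,0,255],[0,0,0,0,0,0,255]]], force=35)

```text
clock: 22.45
tcp_pos: [0.4897, -0.3712, 0.1693]
orientation: [0.001, 0.018, 1.0, -0.001]
wrist_force: [-0.2, -0.5, 6.4]
finger_gap: 0.0555
grip_force: 43.3
```

jog_arm(increments=[[[0,0,-0.03,0,0,0,255],[0,0,-0.04,0,0,0,255],[0,0,-0.06,0,0,0,255],[0,0,-0.08,0,0,0,255],[0,0,-0.04,0,0,0,255],[0,0,0,0,0,0,255],[0,0.12,0,0,0,0,255],[0,0.12,0,0,0,0,255],[0,0.12,0,0,0,0,255],[0,0,0,0,0,0,255],[0,0,0,0,0,0,255]]])

```text
clock: 23.55
tcp_pos: [0.492, -0.2799, 0.2295]
orientation: [-0.0, 0.017, 1.0, 0.0]
wrist_force: [-0.0, -0.6, -0.5]
finger_gap: 0.0555
grip_force: 42.5
```

```bash
cat >> h.py <<'E'
def net_cases(save=None,sat=70):
    c=shot('wrist',save)
    for d in spotter.cut_out('case1_floor','wrist'):
        r=d['region'].astype(np.uint8); ys,xs=np.nonzero(r)
        p,e=fit(c,r,[*onz(c,d['uv'],.05)[:2],-.05]); print(round(d['conf'],2),xs.min(),ys.min(),xs.max(),ys.max(),np.round(p[:2],4),round(np.degrees(p[2]),2),round(e,3))
    return c
E
python3 - <<'E'
from h import *
c=net_cases('w11.png')
u=proj(c,[.4628,-.1794,.04]).astype(int); print(u)
p=roi_fit(c,u[0]-65,u[1]-90,u[0]+65,u[1]+90,0.,'w12.png')
rel([*p[:2],.074],np.degrees(p[2]))
E
```

```text
0.52 467 100 559 222 [ 0.4784 -0.0409] -4.21 0.276
[383 147]
[  318    71   117   166 11203] [ 0.4511 -0.1802] yaw -0.61 err 0.307
turn units -0.0081 shift units [0.169 0.402 0.622] now [ 0.4921 -0.2811  0.2296] -2.08 tilt [-3.e-04 -0.e+00 -1.e+00]
```

```bash
cat >> h.py <<'E'
def vfit(c,p0,cover=True,h1=.074,sat=70,maxrow=262,save=None):
    "fit case silhouette near p0, ignoring the held cover / gripper; then report strip dots"
    hsv=cv2.cvtColor(c['pixels'],cv2.COLOR_RGB2HSV); s=env.get_state(); t=s['tcp_pos']; M=quat(s['orientation']).as_matrix()
    ok=np.zeros(hsv.shape[:2],np.uint8); hh=hull(c,p0,0,.112,L=.14,Wd=.09); cv2.fillConvexPoly(ok,np.round(hh).astype(int),1)
    ok[maxrow:]=0
    if cover:
        b=np.zeros_like(ok); cv2.fillConvexPoly(b,np.round(hull(c,[t[0],t[1],np.arctan2(-M[0,1],M[1,1])],t[2]-.004,t[2]+.036,L=.112,Wd=.066)).astype(int),1); ok[b>0]=0
    low=((hsv[...,1]<sat)|((hsv[...,0]>35)&(hsv[...,0]<90))).astype(np.uint8); low=cv2.morphologyEx(cv2.morphologyEx(low,cv2.MORPH_OPEN,np.ones((3,3))),cv2.MORPH_CLOSE,np.ones((9,9)))
    okf=ok.astype(np.float32); g=cv2.GaussianBlur(low.astype(np.float32),(0,0),1)
    def cost(q):
        m=np.zeros(ok.shape,np.uint8); p=[q[0]*.01,q[1]*.01,q[2]*.1]
        cv2.fillPoly(m,[np.round(hull(c,p,0,h1)*16).astype(np.int32)],255,cv2.LINE_AA,4)
        return (np.abs(cv2.GaussianBlur(m.astype(np.float32)/255,(0,0),1)-g)*okf).sum()
    q0=np.array([p0[0]*100,p0[1]*100,p0[2]*10]); best=None
    for k in (-.5,0,.5):
        S=np.vstack([q0+[0,0,k]]+[q0+[0,0,k]+v for v in np.diag([.8,.8,.8])])
        r=minimize(cost,S[0],method='Nelder-Mead',options=dict(initial_simplex=S,xatol=.005,fatol=.2))
        if best is None or r.fun<best.fun: best=r
    q=best.x; p=np.array([q[0]*.01,q[1]*.01,q[2]*.1])
    print('case',np.round(p[:2],4),'yaw',round(np.degrees(p[2]),2),'err',round(best.fun/low[ok>0].sum(),3),'visible',round(ok.sum()/cv2.contourArea(np.float32(hh)),2))
    m=cv2.inRange(hsv,(14,120,100),(34,255,255))&(ok*255); n,l,st,ce=cv2.connectedComponentsWithStats(m)
    gate=np.zeros_like(ok); cv2.fillConvexPoly(gate,np.round(hull(c,p,.095,.112,L=.066,Wd=.03)).astype(int),1)
    P=np.array([ce[i] for i in range(1,n) if 8<st[i,4]<90 and gate[int(ce[i][1]),int(ce[i][0])]])
    if len(P)>1:
        P=P[np.argsort(P[:,1])]; W=np.array([onz(c,u,.104)[:2] for u in P]); d=W[-1]-W[0]
        print('dots',len(P),np.round((W[0]+W[-1])/2,4),'len',round(np.hypot(*d),4),'yaw',round(np.degrees(np.arctan2(d[1],d[0])),2))
    if save:
        img=cv2.cvtColor(c['pixels'],cv2.COLOR_RGB2BGR); img[(ok>0)&(low>0)]//=2
        for a in (0,h1-.0005): cv2.polylines(img,[np.round(hull(c,p,a,h1)).astype(int)],True,(0,255 if a else 0,255))
        cv2.imwrite('pics/'+save,img)
    return p
E
python3 - <<'E'
from h import *
c=shot('wrist')
for p0 in ([.4628,-.1794,.02],[.479,-.042,-.11]):
    p=vfit(c,p0,save='w13.png' if p0[1]<-.1 else None); rel([*p[:2],.074],np.degrees(p[2]))
E
```

```text
case [ 0.4531 -0.17  ] yaw 16.61 err 0.293 visible 0.83
dots 7 [ 0.4477 -0.181 ] len 0.045 yaw 0.72
turn units -0.104 shift units [0.022 0.471 0.622] now [ 0.4921 -0.2813  0.2296] -2.11 tilt [-2.e-04  0.e+00 -1.e+00]
case [ 0.4804 -0.0641] yaw 5.11 err 0.154 visible 0.49
turn units -0.0401 shift units [-0.031  0.87   0.622] now [ 0.4921 -0.2813  0.2296] -2.11 tilt [-2.e-04  0.e+00 -1.e+00]
```

```bash
python3 - <<'E'
from h import *
c=shot('wrist')
for sat in (55,70,85):
    p=vfit(c,[.4485,-.181,.012],sat=sat,save='w13.png')
p=vfit(c,[.479,-.042,-.11])
a=cv2.imread('pics/w11.png'); b=cv2.imread('pics/w13.png'); cv2.imwrite('pics/w14.png',np.hstack([cv2.resize(a[:,160:],(400,420)),b[40:300,280:]. repeat(1,0) if 0 else cv2.resize(b[40:300,280:480],(400,420))]))
E
```

```text
case [ 0.4515 -0.1802] yaw -0.57 err 0.115 visible 0.87
dots 7 [ 0.4476 -0.181 ] len 0.045 yaw 0.76
case [ 0.4521 -0.171 ] yaw 16.58 err 0.261 visible 0.87
dots 7 [ 0.4476 -0.181 ] len 0.045 yaw 0.76
case [ 0.4586 -0.1604] yaw 30.24 err 0.421 visible 0.87
dots 4 [ 0.444 -0.181] len 0.0226 yaw 0.53
case [ 0.4805 -0.0633] yaw 5.11 err 0.149 visible 0.49
```

View pics/w14.png

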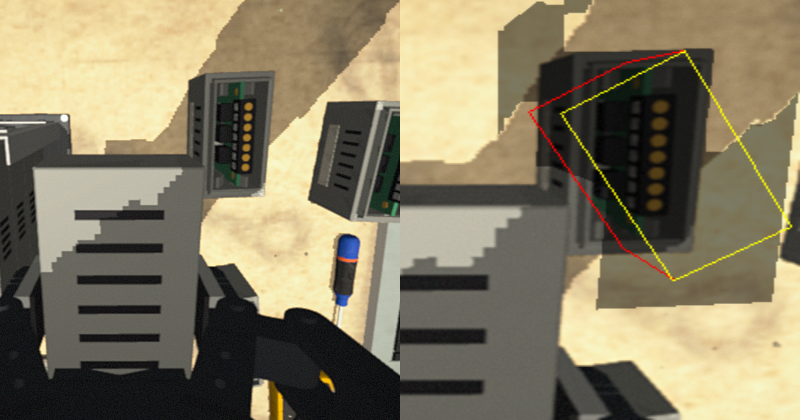

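Image shows case C at about (235,135), with its board seated and the strip clear. The fit's mask was spoiled by bright and shadowed wood, so I'll use tighter saturation thresholds.

```bash
python3 - <<'E'
from h import *
c=shot('wrist')
for sat in (30,38,45,52):
    p=vfit(c,[.4500,-.181,.0],sat=sat)
    q=vfit(c,[.479,-.042,-.11],sat=sat)
rel([.4512,-.1805,.074],0)
E
```

```text
case [ 0.4516 -0.181 ] yaw -0.39 err 0.409 visible 0.86
dots 7 [ 0.4476 -0.1809] len 0.0451 yaw 0.92
case [ 0.4811 -0.0187] yaw 2.31 err 0.17 visible 0.49
case [ 0.4516 -0.1806] yaw -0.39 err 0.233 visible 0.86
dots 7 [ 0.4476 -0.1809] len 0.0451 yaw 0.92
case [ 0.4794 -0.0386] yaw -3.71 err 0.137 visible 0.49
case [ 0.4514 -0.1806] yaw -0.77 err 0.161 visible 0.86
dots 7 [ 0.4476 -0.1809] len 0.0451 yaw 0.92
case [ 0.4796 -0.0389] yaw -3.89 err 0.094 visible 0.49
case [ 0.4515 -0.1803] yaw -0.64 err 0.116 visible 0.86
dots 7 [ 0.4476 -0.1809] len 0.0451 yaw 0.92
case [ 0.4796 -0.0389] yaw -3.8 err 0.095 visible 0.49
turn units -0.0118 shift units [0.163 0.404 0.623] now [ 0.492  -0.2814  0.2297] -2.13 tilt [-2.e-04  1.e-04 -1.e+00]
```

jog_arm(increments=[[[0.053,0.134,0,0,0,-0.0118,255],[0.054,0.135,0,0,0,0,255],[0.054,0.135,0,0,0,0,255],[0,0,0,0,0,0,255],[0,0,0.12,0,0,0,255],[0,0,0.14,0,0,0,255],[0,0,0.12,0,0,0,255],[0,0,0.1,0,0,0,255],[0,0,0.06,0,0,0,255],[0,0,0.027,0,0,0,255],[0,0,0,0,0,0,255]]])

```text
clock: 24.9
tcp_pos: [0.4527, -0.1795, 0.0875]
orientation: [-0.001, -0.0, 1.0, 0.0]
wrist_force: [-1.1, 0.2, -0.7]
finger_gap: 0.0557
grip_force: 42.5
```

```bash
python3 - <<'E'
from h import *
rel([.4518,-.1804,.074],0); print(env.get_state()['wrist_force'])
E
```

```text
turn units 0.0001 shift units [ 0.004 -0.003  0.054] now [ 0.4527 -0.1795  0.0875] 0.01 tilt [-1.3e-03  8.0e-04 -1.0e+00]
[-1.07361288  0.17164632 -0.74478647]
```

jog_arm(increments=[[[0,0,0.012,0,0,0,255],[0,0,0.012,0,0,0,255],[0,0,0.012,0,0,0,255],[0,0,0.012,0,0,0,255],[0,0,0,0,0,0,255]]])

```text
clock: 25.4
tcp_pos: [0.4525, -0.1792, 0.0764]
orientation: [-0.0, -0.001, 1.0, -0.0]
wrist_force: [-3.3, -0.6, 1.8]
finger_gap: 0.0552
grip_force: 42.8
```

jog_arm(increments=[[[0,0,0.01,0,0,0,255],[0,0,0.01,0,0,0,255],[0,0,0,0,0,0,255]]])

```text
clock: 25.7
tcp_pos: [0.4529, -0.1794, 0.0759]
orientation: [0.001, -0.0, 1.0, -0.001]
wrist_force: [-14.8, 5.8, 40.7]
finger_gap: 0.0557
grip_force: 47.6
```

jog_arm(increments=[[[0,0,-0.012,0,0,0,255],[0,0,0,0,0,0,0],[0,0,0,0,0,0,0],[0,0,0,0,0,0,0],[0,0,0,0,0,0,0],[0,0,-0.06,0,0,0,0],[0,0,-0.12,0,0,0,0],[0,0,-0.18,0,0,0,0],[0,0,-0.18,0,0,0,0],[0,0,-0.18,0,0,0,0],[0,0,-0.18,0,0,0,0],[-0.034,-0.152,0,0,0,0.011,0],[-0.034,-0.152,0,0,0,0,0],[-0.034,-0.152,0,0,0,0,0],[-0.034,-0.152,0,0,0,0,0],[-0.034,-0.152,0,0,0,0,0],[0,0,0,0,0,0,0],[0,0,0,0,0,0,0]]])

```text
clock: 27.5
tcp_pos: [0.4902, -0.3708, 0.2977]
orientation: [-0.001, 0.017, 1.0, 0.001]
wrist_force: [0.0, 0.6, 0.2]
finger_gap: 0.0854
grip_force: 0.0
```

```bash
python3 - <<'E'
from h import *
c=shot('wrist','w15.png'); s=env.get_state()
for d in spotter.cut_out('cover1_mid','wrist'):
    r=d['region'].astype(np.uint8); xy=onz(c,d['uv'],.19)[:2]; hi=abs(xy[1]+.37)<.04
    if hi: print('disp',d['conf'],*fit(c,r,[.489,-.37,-.03],h0=.19,h1=.2))
    else: print('other',d['conf'],d['uv'],*fit(c,r,[*onz(c,d['uv'],.1)[:2],0.],h0=.074,h1=.106),*fit(c,r,[*onz(c,d['uv'],.08)[:2],0.],h0=0,h1=.106))
rel([.4887,-.3705,.168],-2)
E
```

```text
other 0.83 [474.1, 129.3] [ 0.45254607 -0.17791437  0.01460767] 0.022888221488093698 [ 0.45265639 -0.17742175  0.01272271] 0.31860853933227884
turn units 0.0006 shift units [ 0.006 -0.005  0.524] now [ 0.4903 -0.3694  0.2989] -1.89 tilt [-6.0e-04  1.1e-03 -1.0e+00]
```

jog_arm(increments=[[[0.006,-0.004,0.1,0,0,0,0],[0,0,0.14,0,0,0,0],[0,0,0.12,0,0,0,0],[0,0,0.1,0,0,0,0],[0,0,0.06,0,0,0,0],[0,0,0,0,0,0,0],[0,0,0,0,0,0,255],[0,0,0,0,0,0,255],[0,0,0,0,0,0,255],[0,0,0,0,0,0,255],[0,0,0,0,0,0,255]]])

```text
clock: 28.7
tcp_pos: [0.4892, -0.3714, 0.1699]
orientation: [0.001, 0.017, 1.0, -0.0]
wrist_force: [-0.1, -0.1, -1.0]
finger_gap: 0.0555
grip_force: 43.7
```

jog_arm(increments=[[[0,0,-0.03,0,0,0,255],[0,0,-0.04,0,0,0,255],[0,0,-0.06,0,0,0,255],[0,0,-0.08,0,0,0,255],[0,0,-0.04,0,0,0,255],[0,0,0,0,0,0,255],[0.005,0.153,0,0,0,0,255],[0.005,0.153,0,0,0,0,255],[0.005,0.153,0,0,0,0,255],[0.005,0.153,0,0,0,0,255],[0.005,0.153,0,0,0,0,255],[0.005,0.153,0,0,0,0,255],[0,0,0,0,0,0,255],[0,0,0,0,0,0,255]]])

```text
clock: 30.1
tcp_pos: [0.4889, -0.1406, 0.2314]
orientation: [-0.0, 0.016, 1.0, -0.0]
wrist_force: [-0.0, -0.4, -0.7]
finger_gap: 0.0555
grip_force: 43.7
```

```bash
python3 - <<'E'
from h import *
c=shot('wrist','w16.png')
for sat in (45,55): p=vfit(c,[.479,-.041,-.1],sat=sat,maxrow=275)
for sat in (45,55): q=vfit(c,[.4416,.138,-.22],sat=sat,maxrow=275)
rel([.479,-.041,.088],-6)
E
```

```text
case [ 0.4959 -0.0364] yaw -3.29 err 0.355 visible 0.77
dots 7 [ 0.4944 -0.0397] len 0.045 yaw -4.29
case [ 0.4959 -0.0363] yaw -3.3 err 0.309 visible 0.77
dots 7 [ 0.4944 -0.0397] len 0.045 yaw -4.29
case [0.4409 0.1406] yaw -13.08 err 0.021 visible 0.22
case [0.4412 0.1404] yaw -13.47 err 0.019 visible 0.22
turn units 0.0229 shift units [0.082 0.396 0.574] now [ 0.4891 -0.1415  0.2314] -1.88 tilt [-2.e-04 -2.e-04 -1.e+00]
```

```bash
python3 - <<'E'
from h import *
c=shot('wrist','w17.png')
for sat,mr in ((35,275),(45,275),(55,275),(45,255)): p=vfit(c,[.495,-.038,-.07],sat=sat,maxrow=mr)
c2=shot('top')
for d in spotter.cut_out('case1_floor','top')[:5]: 
    print(d['conf'],d['uv'],*fit(c2,d['region'].astype(np.uint8),[*onz(c2,d['uv'],.04)[:2],-.1]))
rel([.495,-.038,.088],-4)
E
```

```text
case [ 0.4958 -0.0369] yaw -3.38 err 0.465 visible 0.72
dots 7 [ 0.4944 -0.0398] len 0.0449 yaw -4.07
case [ 0.4959 -0.0365] yaw -3.15 err 0.415 visible 0.72
dots 7 [ 0.4944 -0.0398] len 0.0449 yaw -4.07
case [ 0.4961 -0.0361] yaw -2.95 err 0.368 visible 0.72
dots 7 [ 0.4944 -0.0398] len 0.0449 yaw -4.07
case [ 0.4959 -0.0365] yaw -3.15 err 0.34 visible 0.65
dots 7 [ 0.4944 -0.0398] len 0.0449 yaw -4.07
0.87 [247.7, 251.9] [ 0.44516984  0.13706012 -0.17868556] 0.35880445896234725
turn units 0.0111 shift units [0.006 0.419 0.574] now [ 0.4891 -0.1425  0.2314] -2.0 tilt [-3.e-04  0.e+00 -1.e+00]
```

jog_arm(increments=[[[-0.08,-0.07,-0.08,0,0,0,255],[-0.08,-0.07,-0.08,0,0,0,255],[0,0,0,0,0,0,255],[0,0,0,0,0,0,255]]])

```text
clock: 30.7
tcp_pos: [0.528, -0.179, 0.2713]
orientation: [-0.0, 0.018, 1.0, 0.0]
wrist_force: [-0.3, -0.6, -0.7]
finger_gap: 0.0556
grip_force: 43.7
```

```bash
python3 - <<'E'
from h import *
c=shot('wrist','w18.png')
for sat,mr in ((35,260),(45,260),(55,260)): p=vfit(c,[.4955,-.038,-.065],sat=sat,maxrow=mr,save='w19.png')
hsv=cv2.cvtColor(c['pixels'],cv2.COLOR_RGB2HSV); u=proj(c,[.495,-.038,.07]).astype(int); print(u, np.round(hull(c,[.4955,-.038,-.065],0,.074)).astype(int).tolist())
for r in range(u[1]-70,u[1]+80,12): print(r,''.join('#' if a<38 else '+' if a<48 else '-' if a<60 else '.' for a in hsv[r,u[0]-75:u[0]+75:2,1]))
rel([.495,-.038,.088],-4)
E
```

```text
case [ 0.4954 -0.0367] yaw -3.31 err 0.333 visible 0.93
dots 7 [ 0.4944 -0.0394] len 0.045 yaw -4.59
case [ 0.4949 -0.0356] yaw -2.5 err 0.275 visible 0.93
dots 7 [ 0.4944 -0.0394] len 0.045 yaw -4.59
case [ 0.495 -0.035] yaw -2.47 err 0.273 visible 0.93
dots 7 [ 0.4944 -0.0394] len 0.045 yaw -4.59
[421 140] [[462, 85], [444, 195], [388, 193], [370, 179], [379, 87], [401, 83]]
70 ...........................................................................
82 ..............................+----........................................
94 ...................########################################................
106 ..................#########+######............############.................
118 .................#+++###############+##.###.#.....#######..................
130 ................-+++##############.....+##+##+.-#######+...................
142 ................+#+##+.##############.-####....+##+###+....................
154 ...............#+++###############+#.-##+#....+######-.....................
166 #########.....-##+###+########......###+##...#######-......................
178 #########-.....#################-.......###################################
190 #########.............-####################################################
202 ########-...................................++#############################
214 ########...................................-++#############################
turn units 0.0111 shift units [0.168 0.551 0.732] now [ 0.5273 -0.1783  0.2709] -1.99 tilt [-1.5e-03  9.0e-04 -1.0e+00]
```

```bash
python3 - <<'E'
from h import *
c=shot('wrist')
for sat in (45,55,62): p=vfit(c,[.4955,-.036,-.065],sat=sat,maxrow=174)
rel([.4952,-.0358,.088],-3.7)
E
```

```text
case [ 0.4958 -0.0367] yaw -3.71 err 0.053 visible 0.7
dots 7 [ 0.4944 -0.0395] len 0.0446 yaw -4.73
case [ 0.4955 -0.0369] yaw -4.61 err 0.054 visible 0.7
dots 7 [ 0.4944 -0.0395] len 0.0446 yaw -4.73
case [ 0.4953 -0.0367] yaw -4.49 err 0.05 visible 0.7
dots 7 [ 0.4944 -0.0395] len 0.0446 yaw -4.73
turn units 0.0096 shift units [0.163 0.559 0.731] now [ 0.5269 -0.1778  0.2707] -1.97 tilt [-0.002   0.0012 -1.    ]
```

jog_arm(increments=[[[0.04,0.139,0,0,0,0.013,255],[0.04,0.139,0,0,0,0,255],[0.04,0.139,0,0,0,0,255],[0.041,0.138,0,0,0,0,255],[0,0,0.14,0,0,0,255],[0,0,0.14,0,0,0,255],[0,0,0.14,0,0,0,255],[0,0,0.12,0,0,0,255],[0,0,0.1,0,0,0,255],[0,0,0.06,0,0,0,255],[0,0,0.03,0,0,0,255],[0,0,0,0,0,0,255]]])

```text
clock: 32.0
tcp_pos: [0.495, -0.0363, 0.0882]
orientation: [-0.001, 0.037, 0.999, 0.0]
wrist_force: [0.0, 1.1, -0.7]
finger_gap: 0.0555
grip_force: 43.7
```

```bash
python3 - <<'E'
from h import *
rel([.4955,-.0368,.076],-4.3); print(env.get_state()['wrist_force'])
E
```

```text
turn units 0.0003 shift units [-0.002 -0.002  0.049] now [ 0.495  -0.0363  0.0882] -4.25 tilt [-2.7e-03  8.0e-04 -1.0e+00]
[ 0.04311941  1.10605828 -0.68248764]
```

jog_arm(increments=[[[-0.002,-0.001,0.012,0,0,0,255],[0,0,0.012,0,0,0,255],[0,0,0.012,0,0,0,255],[0,0,0.012,0,0,0,255],[0,0,0,0,0,0,255]]])

```text
clock: 32.5
tcp_pos: [0.4964, -0.037, 0.0769]
orientation: [-0.001, 0.037, 0.999, 0.0]
wrist_force: [-1.2, -0.1, -0.6]
finger_gap: 0.0554
grip_force: 43.7
```

jog_arm(increments=[[[0,0,0.008,0,0,0,255],[0,0,0.008,0,0,0,255],[0,0,0,0,0,0,255]]])

```text
clock: 32.8
tcp_pos: [0.4968, -0.037, 0.0763]
orientation: [0.0, 0.037, 0.999, -0.0]
wrist_force: [-10.7, 2.6, 26.8]
finger_gap: 0.0556
grip_force: 47.2
```

jog_arm(increments=[[[0,0,-0.01,0,0,0,255],[0,0,0,0,0,0,0],[0,0,0,0,0,0,0],[0,0,0,0,0,0,0],[0,0,0,0,0,0,0],[0,0,-0.06,0,0,0,0],[0,0,-0.12,0,0,0,0],[0,0,-0.18,0,0,0,0],[0,0,-0.18,0,0,0,0],[0,0,-0.18,0,0,0,0],[0,0,-0.17,0,0,0,0],[-0.002,-0.167,0,0,0,-0.0125,0],[-0.002,-0.167,0,0,0,0,0],[-0.002,-0.167,0,0,0,0,0],[-0.002,-0.167,0,0,0,0,0],[-0.002,-0.167,0,0,0,0,0],[-0.002,-0.167,0,0,0,0,0],[-0.002,-0.167,0,0,0,0,0],[-0.001,-0.165,0,0,0,0,0],[0,0,0,0,0,0,0]]])

```text
clock: 34.8
tcp_pos: [0.4869, -0.3755, 0.2962]
orientation: [-0.001, 0.02, 1.0, -0.0]
wrist_force: [0.1, -0.5, -1.2]
finger_gap: 0.0854
grip_force: 0.0
```

```bash
cat >> h.py <<'E'
def covers(name='wrist'):
    c=shot(name)
    for d in spotter.cut_out('cover1_mid',name):
        r=d['region'].astype(np.uint8); y=onz(c,d['uv'],.19)[1]
        if abs(y+.37)<.04: print('disp',*fit(c,r,[.489,-.37,-.03],h0=.19,h1=.2)); continue
        print('cover',round(d['conf'],2),np.round(d['uv']),[(h,*np.round(v:=fit(c,r,[*onz(c,d['uv'],.1)[:2],0.],h0=h,h1=h+.032)[0],4),) for h in (.074,)], [round(fit(c,r,[*onz(c,d['uv'],.1)[:2],0.],h0=h,h1=h+.032)[1],3) for h in (.068,.074,.08,.086)])
E
python3 - <<'E'
from h import *
covers(); rel([.4887,-.3707,.169],-2)
E
```

```text
cover 0.73 [482. 133.] [(0.074, np.float64(0.4531), np.float64(-0.1782), np.float64(0.0095))] [np.float64(0.02), np.float64(0.039), np.float64(0.07), np.float64(0.106)]
turn units -0.0007 shift units [-0.006  0.003  0.512] now [ 0.4871 -0.3713  0.2971] -2.12 tilt [-0.001   0.0016 -1.    ]
```

jog_arm(increments=[[[-0.006,0.003,0.1,0,0,0,0],[0,0,0.14,0,0,0,0],[0,0,0.12,0,0,0,0],[0,0,0.1,0,0,0,0],[0,0,0.05,0,0,0,0],[0,0,0,0,0,0,0],[0,0,0,0,0,0,255],[0,0,0,0,0,0,255],[0,0,0,0,0,0,255],[0,0,0,0,0,0,255],[0,0,0,0,0,0,255],[0,0,-0.03,0,0,0,255],[0,0,-0.04,0,0,0,255],[0,0,-0.06,0,0,0,255],[0,0,-0.08,0,0,0,255],[0,0,-0.1,0,0,0,255],[0,0,-0.1,0,0,0,255],[0,0,0,0,0,0,255]]])

```text
clock: 36.7
tcp_pos: [0.4902, -0.3705, 0.2781]
orientation: [0.003, 0.017, 1.0, -0.002]
wrist_force: [0.6, -0.7, -1.1]
finger_gap: 0.0549
grip_force: 43.8
```

jog_arm(increments=[[[0.009,0.148,0,0,0,0,255],[0.009,0.148,0,0,0,0,255],[0.009,0.148,0,0,0,0,255],[0.009,0.148,0,0,0,0,255],[0.009,0.148,0,0,0,0,255],[0.009,0.148,0,0,0,0,255],[0.009,0.148,0,0,0,0,255],[0.009,0.148,0,0,0,0,255],[0.009,0.148,0,0,0,0,255],[0.009,0.148,0,0,0,0,255],[0,0,0,0,0,0,255],[0,0,0,0,0,0,255]]])

```text
clock: 37.9
tcp_pos: [0.4791, 0.0017, 0.273]
orientation: [-0.0, 0.016, 1.0, 0.0]
wrist_force: [0.1, 0.1, -0.5]
finger_gap: 0.0558
grip_force: 43.8
```

```bash
python3 - <<'E'
from h import *
c=shot('wrist','w20.png')
P0=[.4415,.1385,-.23]; lo=hull(c,P0,0,.074)[:,1].max(); print(lo)
for sat,mr in ((45,260),(55,260),(55,int(lo)-16)): p=vfit(c,P0,sat=sat,maxrow=mr)
hsv=cv2.cvtColor(c['pixels'],cv2.COLOR_RGB2HSV); u=proj(c,[*P0[:2],.07]).astype(int); print(u, np.round(hull(c,P0,0,.074)).astype(int).tolist())
for r in range(u[1]-70,u[1]+80,12): print(r,''.join('#' if a<48 else '-' if a<60 else '.' for a in hsv[r,u[0]-75:u[0]+75:2,1]))
rel([*p[:2],.088],np.degrees(p[2]))
E
```

```text
193.7289
case [0.4417 0.1359] yaw -13.73 err 0.237 visible 0.93
dots 3 [0.4359 0.1342] len 0.0301 yaw -13.26
case [0.4418 0.1363] yaw -13.84 err 0.238 visible 0.93
dots 3 [0.4359 0.1342] len 0.0301 yaw -13.26
case [0.4423 0.1363] yaw -12.84 err 0.133 visible 0.76
dots 3 [0.4359 0.1342] len 0.0301 yaw -13.26
[417 136] [[465, 86], [430, 194], [376, 183], [360, 170], [383, 80], [407, 74]]
66 ...........................................................................
78 ..........................-##############-.................................
90 ....................#########################################..............
102 ...................################...........#############................
114 .................#####..-#############.#####....#########..................
126 ................##################-#..####.....########...................#
138 ..............#####################.##-##..##########...........-.......###
150 ............-####################.####.....########....................####
162 #########..###############.####.#####-..#########....................####..
174 ###########..###############.......############............................
186 ##########..........-.....-##################..............................
198 ##########..-..............................................................
210 ##########......#-.--.#####################################################
turn units 0.0604 shift units [0.265 0.495 0.74 ] now [0.4793 0.0008 0.2731] -1.97 tilt [-4.e-04 -0.e+00 -1.e+00]
```

```bash
python3 - <<'E'
from h import *
c=shot('wrist')
c['pixels'][155:,:363]=(200,150,60); c['pixels'][120:172,470:]=(200,150,60)
for sat in (45,55): p=vfit(c,[.4415,.1385,-.23],sat=sat,maxrow=203)
rel([*p[:2],.088],np.degrees(p[2]))
E
```

```text
case [0.4422 0.1361] yaw -14.29 err 0.121 visible 0.87
dots 7 [0.4431 0.1323] len 0.045 yaw -13.33
case [0.4422 0.1364] yaw -14.21 err 0.115 visible 0.87
dots 7 [0.4431 0.1323] len 0.045 yaw -13.33
turn units 0.0676 shift units [0.278 0.491 0.74 ] now [4.794e-01 3.000e-04 2.731e-01] -2.04 tilt [-3.e-04 -1.e-04 -1.e+00]
```

```bash
python3 - <<'E'
from h import *
c=shot('wrist'); hsv=cv2.cvtColor(c['pixels'],cv2.COLOR_RGB2HSV); low=cv2.morphologyEx((hsv[...,1]<52).astype(np.uint8),cv2.MORPH_OPEN,np.ones((3,3)))
rows=list(range(92,156,7)); obs=[]
for r in rows:
    x=np.nonzero(low[r,362:470])[0]+362; obs.append((x.min(),x.max()+1))
obs=np.array(obs,float)
col=[]
for cc in range(392,460,7): 
    x=np.nonzero(low[60:203,cc])[0]+60; col.append((x.min(),x.max()+1))
def edges(p):
    m=np.zeros((420,560),np.uint8); cv2.fillPoly(m,[np.round(hull(c,p,0,.074)*16).astype(np.int32)],255,cv2.LINE_AA,4); m=m/255.
    L=[ (362+np.argmax(m[r,362:]>.5), 362+np.nonzero(m[r,362:]>.5)[0].max()+1) for r in rows]; return np.array(L,float)
for p in ([.4422,.1363,-.249],[.4415,.1385,-.23],[.4418,.1375,-.235]):
    e=obs-edges(p); print(p,'L',e[:,0],'R',e[:,1])
    m=np.zeros((420,560),np.uint8); cv2.fillConvexPoly(m,np.round(hull(c,p,0,.074)).astype(int),1)
    print('  top/bot',[(a-np.nonzero(m[:,cc])[0].min(),b-np.nonzero(m[:,cc])[0].max()-1) for cc,(a,b) in zip(range(392,460,7),col)])
print(env.get_state()['tcp_pos'])
E
```

```text
[0.4422, 0.1363, -0.249] L [2. 3. 3. 3. 3. 3. 3. 4. 4. 4.] R [-1. -1. -1. -1. -1. -1. -1.  0.  0. -1.]
  top/bot [(np.int64(2), np.int64(-2)), (np.int64(2), np.int64(-3)), (np.int64(2), np.int64(-2)), (np.int64(1), np.int64(-3)), (np.int64(0), np.int64(-2)), (np.int64(0), np.int64(-3)), (np.int64(0), np.int64(0)), (np.int64(0), np.int64(0)), (np.int64(0), np.int64(-1)), (np.int64(-1), np.int64(-3))]
[0.4415, 0.1385, -0.23] L [1. 2. 2. 2. 1. 1. 1. 2. 2. 2.] R [-2. -2. -3. -3. -2. -3. -3. -3. -2. -3.]
  top/bot [(np.int64(2), np.int64(-1)), (np.int64(2), np.int64(-1)), (np.int64(1), np.int64(-1)), (np.int64(1), np.int64(-1)), (np.int64(1), np.int64(-1)), (np.int64(1), np.int64(-1)), (np.int64(2), np.int64(-7)), (np.int64(1), np.int64(-6)), (np.int64(2), np.int64(-6)), (np.int64(1), np.int64(-6))]
[0.4418, 0.1375, -0.235] L [2. 3. 2. 2. 2. 2. 2. 3. 3. 2.] R [-2. -1. -2. -2. -1. -2. -2. -2. -1. -2.]
  top/bot [(np.int64(2), np.int64(-2)), (np.int64(2), np.int64(-2)), (np.int64(2), np.int64(-2)), (np.int64(1), np.int64(-2)), (np.int64(0), np.int64(-1)), (np.int64(1), np.int64(-1)), (np.int64(1), np.int64(-4)), (np.int64(1), np.int64(-4)), (np.int64(1), np.int64(-4)), (np.int64(0), np.int64(-6))]
[ 4.79489433e-01 -4.12046290e-05  2.73080052e-01]
```

jog_arm(increments=[[[0,0,0,0,0,0.0321,255],[0,0,0,0,0,0.0321,255],[0.069,0.124,0,0,0,0,255],[0.069,0.124,0,0,0,0,255],[0.069,0.124,0,0,0,0,255],[0.068,0.125,0,0,0,0,255],[0,0,0.14,0,0,0,255],[0,0,0.14,0,0,0,255],[0,0,0.14,0,0,0,255],[0,0,0.12,0,0,0,255],[0,0,0.1,0,0,0,255],[0,0,0.06,0,0,0,255],[0,0,0.035,0,0,0,255],[0,0,0,0,0,0,255],[0,0,0,0,0,0,255]]])

```text
clock: 39.55
tcp_pos: [0.4425, 0.1373, 0.0901]
orientation: [0.0, 0.119, 0.993, 0.0]
wrist_force: [0.3, -0.1, 0.1]
finger_gap: 0.0552
grip_force: 43.8
```

```bash
python3 - <<'E'
from h import *
rel([.4420,.1370,.076],-13.6); print(env.get_state()['wrist_force'])
E
```

```text
turn units -0.0001 shift units [ 0.002 -0.002  0.056] now [0.4425 0.1373 0.0901] -13.62 tilt [ 7.e-04  1.e-04 -1.e+00]
[ 0.31444684 -0.09853117  0.05263905]
```

jog_arm(increments=[[[0.002,-0.001,0.012,0,0,0,255],[0,0,0.012,0,0,0,255],[0,0,0.012,0,0,0,255],[0,0,0.012,0,0,0,255],[0,0,0,0,0,0,255]]])

```text
clock: 40.05
tcp_pos: [0.4416, 0.1378, 0.0784]
orientation: [0.001, 0.118, 0.993, 0.0]
wrist_force: [-1.8, 0.8, 7.1]
finger_gap: 0.0554
grip_force: 44.7
```

jog_arm(increments=[[[0,0,0.008,0,0,0,255],[0,0,0.006,0,0,0,255],[0,0,0,0,0,0,255]]])

```text
clock: 40.35
tcp_pos: [0.4418, 0.1379, 0.0781]
orientation: [0.002, 0.118, 0.993, 0.0]
wrist_force: [-11.9, -1.1, 37.1]
finger_gap: 0.0552
grip_force: 48.4
```

jog_arm(increments=[[[0,0,-0.01,0,0,0,255],[0,0,0,0,0,0,0],[0,0,0,0,0,0,0],[0,0,0,0,0,0,0],[0,0,0,0,0,0,0],[0,0,-0.06,0,0,0,0],[0,0,-0.12,0,0,0,0],[0,0,-0.18,0,0,0,0],[0,0,-0.18,0,0,0,0],[0,0,-0.18,0,0,0,0],[0,0,-0.18,0,0,0,0],[0,0,-0.1,0,0,-0.04,0],[0,-0.15,0,0,0,-0.03,0],[0,-0.15,0,0,0,0,0],[0,-0.15,0,0,0,0,0],[0,0,0,0,0,0,0],[0,0,0,0,0,0,0]]])

```text
clock: 42.05
tcp_pos: [0.4359, 0.0247, 0.3262]
orientation: [-0.0, 0.01, 1.0, 0.0]
wrist_force: [-0.5, -0.1, 0.3]
finger_gap: 0.0852
grip_force: 0.0
```

```bash
cat > chk.py <<'E'
from h import *
c=shot('wrist','end.png'); s=env.get_state(); print(s['tcp_pos'])
for d in spotter.cut_out('cover1_mid','wrist'):
    r=d['region'].astype(np.uint8); ys,xs=np.nonzero(r); p0=[*onz(c,d['uv'],.1)[:2],-.1]
    f=[fit(c,r,p0,h0=h,h1=h+.032) for h in (.066,.074,.082,.09)]
    print('cover',round(d['conf'],2),xs.min(),xs.max(),np.round(f[1][0],4),[round(float(a[1]),3) for a in f])
for d in spotter.cut_out('case1_floor','wrist'):
    r=d['region'].astype(np.uint8); p,e=fit(c,r,[*onz(c,d['uv'],.04)[:2],-.1]); print('case',round(d['conf'],2),np.round(p,4),round(float(e),3))
hsv=cv2.cvtColor(c['pixels'],cv2.COLOR_RGB2HSV); low=cv2.morphologyEx((hsv[...,1]<55).astype(np.uint8),cv2.MORPH_OPEN,np.ones((3,3)))
# combined case+cover silhouette fit
for p0 in ([.4418,.1375,-.237],[.4965,-.037,-.075],[.4525,-.178,0.01]):
    for h1 in (.106,.114): 
        ok=np.zeros_like(low); cv2.fillConvexPoly(ok,np.round(hull(c,p0,0,.11,L=.122,Wd=.074)).astype(int),1)
        p,e=fit(c,(low&ok),p0,h1=h1); print('stack',h1,np.round(p,4),round(float(e),3))
E
python3 chk.py
```

```text
[0.4358092  0.0253326  0.32622908]
cover 0.69 52 131 [ 0.4527 -0.1787 -0.0076] [0.022, 0.038, 0.082, 0.126]
case 0.75 [0.4364 0.0966 0.0932] 3.488
stack 0.106 [ 0.4425  0.1384 -0.2135] 0.104
stack 0.114 [ 0.4426  0.1366 -0.1802] 0.145
stack 0.106 [ 0.496  -0.0355 -0.1168] 0.078
stack 0.114 [ 0.4959 -0.0344 -0.1215] 0.114
stack 0.106 [ 0.4517 -0.177   0.0032] 0.107
stack 0.114 [ 0.4496 -0.1735  0.0653] 0.176
```

```bash
python3 -c "
from h import *
print(ticket.hand_in(), env.get_state()['clock'])"
```

```text
the job is handed in; nothing more can be done
the job is handed in; nothing more can be done
```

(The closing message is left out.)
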